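# Set out the bottom-bracket jig for a frame weld

## Task

Set up the jig bar for the next bicycle frame, everything on the bar's long centre line: put the round puck in the middle of the bar, stand the aluminium shell upright and centred on top of it, and close the shell with the flanged plug, its spigot down in the bore and its flange flat on the rim. Stand the tall V-block on the bar halfway between the puck and the round locating pin, and the long low V-block halfway between the puck and the rectangular stop block, both with the V upwards and the groove running along the bar. Let go of everything and leave it standing still.

Things in the scene. Friction and masses are not known exactly. Their poses are not given: they have to be found in the camera images.
- bar: Fixed dark steel jig bar flat on the bench, 400 mm long (its y), 110 mm wide (its x), 10 mm thick, roughly across in front of the robot, yaw within 0.2 rad. Origin: centre of its underside, z up. Pale scribed lines: one along the centre line, cross lines at the middle and 85 mm to either side; the three crossings are where the puck (middle) and the two V-blocks belong.
- pin: Fixed round steel locating pin on the bar's centre line, 170 mm from the bar's middle, at one end or the other (it and the stop block trade ends): a foot 42 mm across and 10 mm high and on it a darker, blunt-pointed pin 26 mm across, 50 mm high in all. Origin at the centre of its underside, on the bar's top face, z up.
- stop: Fixed rectangular steel stop block, 50 x 44 mm and 38 mm high with a small bolt head 4 mm high on top, on the bar's centre line 170 mm from the middle, at the end opposite to the pin. Origin at the centre of its underside, on the bar's top face, z up.
- v_tall: Loose tall steel V-block, standing V up: 40 mm wide (its x, the flat sides to grip), 40 mm long (its y, the direction of the groove), 55 mm high; the groove is 28 mm wide and 14 mm deep. Origin at the centre of its underside, z up. About 0.5 kg.
- v_low: Loose long low steel V-block, standing V up: 40 mm wide (its x, the flat sides to grip), 64 mm long (its y, the direction of the groove), 28 mm high; the groove is 28 mm wide and 14 mm deep. Origin at the centre of its underside, z up. About 0.4 kg.
- puck: Loose plain round steel disc lying flat, 56 mm across, 20 mm thick. Origin at the centre of its underside, z up. About 0.4 kg.
- shell: Loose aluminium bottom-bracket shell, a plain tube open at both ends and standing upright: 40 mm outside diameter, 33 mm bore, 68 mm high. Origin at the centre of its lower end, z along its axis, up. About 0.1 kg.
- plug: Loose steel plug standing on its spigot: a spigot 24 mm across and 14 mm long at the bottom, then a flange 50 mm across and 8 mm thick, then a round knob 22 mm across and 26 mm high to grip; 48 mm high in all. Origin at the centre of the spigot's lower end, z up, so that seated in the shell its origin lies 14 mm below the shell's rim. About 0.2 kg.
There are look-alikes about, which are no part of the job. Leave any pink or red look-alike of the plug alone.

How it is judged:
By the outcome, as a careful person would: the job done as asked, in the order asked, and still so for the second after the job is handed in, with the robot touching nothing.
It also fails if it takes over 144 s, if anything falls off the work surface, if the arm or the gripper's body presses on something with over 40 N, if the wrist force passes 120 N, or if a joint passes its speed limit or range.

## Robot

A 6-joint arm with a two-finger parallel gripper is mounted at the origin on the work surface. World frame = base frame: x ahead of the robot, y to its left, z up, the work surface at z = 0. Lengths are in m, angles in rad, forces in N, time in s.
With the tool pointing down it reaches from about 0.35 to 0.95 m from the base axis. Payload 17.4 kg.
Tool frame: the origin (TCP) lies on the centre line of the jaws, within the pads' length; the fingertips stand 11 mm ahead of it and the grasp point (between the pads) lies 8 mm behind it (r.tip_extent is the distance from the TCP to the fingertips, in m); z points along the fingers, y is the direction in which the jaws open and shut (so a half turn about z gives the same grasp; the last joint's range is limited). The gripper opens to 93 mm and grips with 3 to 60 N. Pads are 15 mm wide; open, the fingers measure 128 mm over their backs; the gripper's body (75 mm by 188 mm) begins 65 mm behind the grasp point.
Start: joints at [1.228, 0.116, 1.442, -0, 1.584, -0.038], TCP at [0.203, 0.644, 0.23] pointing down, gripper open.
Joint ranges: [-2.83, 2.83], [-0.83, 2.19], [0.07, 2.5], [-1.14, 4.28], [0.01, 3], [-2.97, 2.97]. Speed limits (rad/s): [1.89, 1.89, 2.22, 3.14, 3.14, 3.14].

## Interface

Orientations are given as a rotation vector (axis times angle).
In Python, from workcell import monitor, viewer, r, finder gives the robot as it stands. The module is installed in compiled form; this text tells all that it offers.
- The arm moves only by the shell command python3 -m creep 'ROWS' [OPENING] [FORCE]. ROWS is JSON, a list of rows, each an object of numbers: "tx", "ty", "tz": the shift along the tool's x, y, z in mm; "yaw": the turn about the tool's z in rad. A call has 1 to 12 rows; each row is the pose to reach, as a shift and turn from the pose measured when the call began, along the tool's axes at that moment; what a row does not reach only later rows make up. A row lasts 1/8 s, in which the tool goes at most 62.5 mm and 10.7 degrees, less where a joint would pass 70% of its speed; a pose out of reach is approached as far as the arm can. A call with a gripper value outside its range is refused whole. OPENING is the opening in per cent of the stroke, from 0 (shut) to 100 (fully open), set as the call begins (- or left out, the last holds). The fingers move at their own pace and stop on an object; FORCE is the grip in N (left out, the last holds). Time passes only in rows, so rows that repeat a pose let the fingers close. It gives the time, the measured TCP pose, the force and the opening at its end, in the units of the state.
- monitor.state(): the state, without advancing time (a new reading comes with each control period).
- viewer.capture(name): name is "scene" or "top" or "wrist"; returns a dict with "pixels" (420x560x3 uint8, blue, green, red), "camera_matrix" (3x3 intrinsics, pixels), "eye" and "attitude" of the camera in the world; the wrist camera has in their place "T_tool_cam" (4x4, takes a point from camera to tool coordinates, whose origin is the TCP and whose axes are the flange's). Camera axes: x right, y up, looking along -z (the intrinsics and any distortion apply to the point x, -y, -z); pixel columns grow to the right and rows downward; lengths in m; the calibration is good to about 2 mm. The wrist camera is an equidistant fisheye: a pixel r from the principal point sees the ray r / f radians off the axis. A picture is of the moment at which its call begins: read the wrist's pose just before it. There is no depth.
- r.job_done(): hands the job in, once; it reports no verdict.
Trained networks look in the newest picture that a camera, given by its name, has taken for a name from the list of things; names that differ only in an ending like _2 or _b are one class to them, and where a whole thing is asked for, a point or a joint stands for the part that bears it (a point fixed in the world has none). Each returns a list of dicts, best first, with "confidence" (0 to 1); they miss things now and then, are a little off and sometimes report something else, mostly with a low value. They report only what shows in the picture. A call takes as long as a camera call. They do not tell look-alikes from the thing itself.
- finder.spot_in(query, camera): "at" ([x, y, z] in m, in the coordinates of the camera as it stood for that picture, good to about 4 mm: the middle of the surface that is visible of it).
The state is a dict: "t": time; "q": joint angles; "dq": joint speeds; "joint_torque": joint torques, N m; "position": TCP position; "tool_rot": TCP orientation; "wrist_force": force on the tool from outside, world axes, zero at the start; "moment": the same for the moment, N m; "opening": opening from 0.0 (shut) to 1.0 (fully open).
Only numpy, scipy, OpenCV 4.12 (cv2) and the standard library are available. Lean on these libraries where they do the work, as an engineer would, in place of code of your own. Each camera call takes 0.05 s, during which the arm holds its last target.

## Working session

There is one attempt and no reset: what is moved stays moved. The work goes in short steps, Python scripts to look and compute and a shell command to move; the robot and the scene stay as the last step left them, time stands still between calls to the robot, and variables do not carry over. Pictures are saved under pics/ and viewed, and the job is handed in when it is done.

```bash
mkdir -p pics; ls; cat > h.py <<'E'
import numpy as np, cv2
from scipy.spatial.transform import Rotation as R
from workcell import monitor, viewer, r, finder
E
python3 - <<'E'
from h import *
s=monitor.state(); print(s)
for n in ("scene","top","wrist"):
    c=viewer.capture(n); cv2.imwrite(f"pics/{n}0.png",c["pixels"])
    print(n,{k:(np.round(v,4).tolist() if not isinstance(v,str) else v) for k,v in c.items() if k!="pixels"})
    for q in ("bar","pin","stop","v_tall","v_low","puck","shell","plug"):
        for d in finder.spot_in(q,n): print(n,q,np.round(d["at"],4).tolist(),round(d["confidence"],2))
E
```

```text
pics
{'t': 0.0, 'q': array([ 1.22819283e+00,  1.16503932e-01,  1.44227176e+00,  1.01338321e-05,
        1.58399763e+00, -3.78121366e-02]), 'dq': array([ 0.00027259, -0.00058322, -0.00021884, -0.00106877,  0.00041028,
       -0.00113408]), 'joint_torque': array([-1.55582115e-03, -7.21228337e+01, -6.22640347e+01,  7.78738596e-02,
        2.33783503e-02, -1.37361535e-04]), 'position': array([0.20251236, 0.64370329, 0.22888904]), 'tool_rot': array([-4.76878453e-01, -3.10495137e+00,  1.81801066e-03]), 'wrist_force': array([-0.02833185,  0.08143095,  0.15874578]), 'moment': array([ 0.00190745,  0.04772083, -0.00607133]), 'opening': 0.9999270999591449}
scene {'camera_matrix': [[534.3835, 0.0, 285.0819], [0.0, 534.3835, 202.4028], [0.0, 0.0, 1.0]], 'eye': [1.1595, 0.2764, 1.0214], 'attitude': [0.4196, 0.6235, 1.9356]}
scene bar [0.0186, -0.1264, -1.164] 0.81
scene pin [0.1542, -0.1785, -1.1103] 0.79
scene stop [-0.1411, -0.0332, -1.1816] 0.7
scene stop [0.0183, -0.1269, -1.1622] 0.21
scene v_tall [0.2896, -0.1932, -1.0774] 0.67
scene v_low [-0.064, 0.0649, -1.2886] 0.67
scene puck [0.1519, -
[... 298 characters left out ...]
034, 1.2419], 'attitude': [0.1249, -0.1361, -1.5432]}
top bar [-0.0786, 0.1165, -1.2673] 0.91
top pin [-0.2442, 0.1303, -1.2523] 0.6
top stop [0.0903, 0.1091, -1.2326] 0.69
top stop [0.0747, -0.0498, -1.2335] 0.39
top v_tall [-0.3714, -0.0458, -1.2033] 0.39
top v_low [0.0738, -0.0491, -1.232] 0.91
top puck [-0.1591, -0.0578, -1.226] 0.89
top shell [-0.3673, -0.0455, -1.2071] 0.57
top plug [0.3792, -0.0635, -1.2304] 0.62
top plug [0.3078, -0.1892, -1.2091] 0.59
wrist {'camera_matrix': [[325.1923, 0.0, 283.507], [0.0, 325.1923, 215.736], [0.0, 0.0, 1.0]], 'T_tool_cam': [[0.0005, 0.9713, 0.2378, 0.0656], [1.0, -0.0006, 0.0007, -0.0003], [0.0008, 0.2378, -0.9713, -0.1547], [0.0, 0.0, 0.0, 1.0]]}
```

View pics/scene0.png

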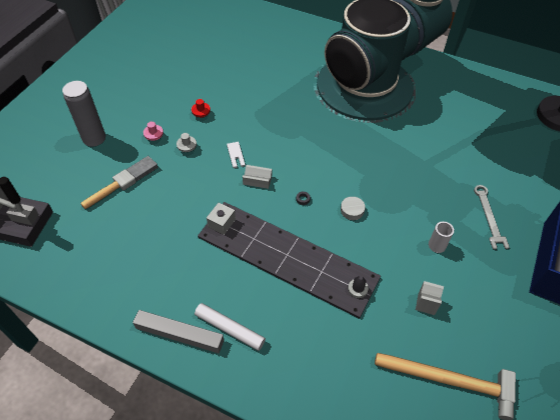

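View pics/top0.png

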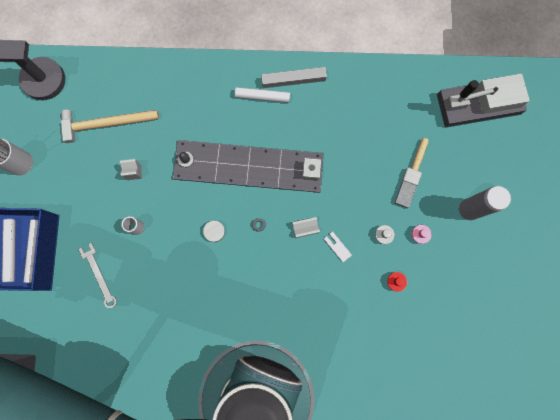

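View pics/wrist0.png

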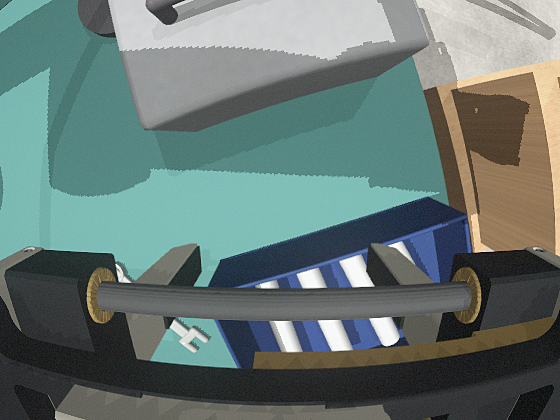

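Scene and top views agree. In the top view the bar is centred at about (248,166), with the pin at (185,158), the stop at (312,168), v_tall at (130,169), the shell at (133,226), the puck at (214,231) and v_low at (306,228). There are three plug-like things: grey (385,235), pink (422,234) and red (397,282). The grey one fits, because the job says to leave pink and red ones alone.

```bash
cat >> h.py <<'E'
def cap(n,f=None):
    s=monitor.state(); c=viewer.capture(n)
    if n=="wrist":
        T=np.array(c["T_tool_cam"]); Rt=R.from_rotvec(s["tool_rot"]).as_matrix()
        c["R"]=Rt@T[:3,:3]; c["p"]=s["position"]+Rt@T[:3,3]
    else:
        c["R"]=R.from_rotvec(c["attitude"]).as_matrix(); c["p"]=np.array(c["eye"])
    c["n"]=n; c["s"]=s
    if f: cv2.imwrite("pics/"+f,c["pixels"])
    return c
def ray(c,u,v):
    K=c["camera_matrix"]; x=(u-K[0][2])/K[0][0]; y=(v-K[1][2])/K[1][1]
    if c["n"]=="wrist":
        t=np.hypot(x,y); k=np.sin(t)/t if t>1e-9 else 1
        d=np.array([x*k,-y*k,-np.cos(t)])
    else: d=np.array([x,-y,-1.])
    return c["R"]@d
def onz(c,u,v,z):
    d=ray(c,u,v); return c["p"]+d*(z-c["p"][2])/d[2]
def proj(c,P):
    q=c["R"].T@(np.asarray(P,float)-c["p"]); K=c["camera_matrix"]; x,y,w=q[0],-q[1],-q[2]
    if c["n"]=="wrist":
        rr=np.hypot(x,y); t=np.arctan2(rr,w); k=t/rr if rr>1e-9 else 1/w; x,y=x*k,y*k
    else: x,y=x/w,y/w
    return np.array([K[0][0]*x+K[0][2],K[1][1]*y+K[1][2]])
def spots(q,c):
    return [(c["R"]@np.array(d["at"])+c["p"],d["confidence"]) for d in finder.spot_in(q,c["n"])]
def crop(c,f,u0,v0,u1,v1,k):
    im=c["pixels"][v0:v1,u0:u1]; cv2.imwrite("pics/"+f,cv2.resize(im,None,fx=k,fy=k,interpolation=cv2.INTER_CUBIC))
E
python3 - <<'E'
from h import *
for n in("top","scene"):
    c=cap(n)
    for q in ("bar","pin","stop","v_tall","v_low","puck","shell","plug"):
        for p,k in spots(q,c): print(n,q,np.round(p,4).tolist(),round(k,2),np.round(proj(c,p)).tolist())
    if n=="top":
        crop(c,"t1.png",165,130,335,200,4.7); crop(c,"t2.png",110,150,240,245,6); crop(c,"t3.png",290,205,430,300,5.5)
    else:
        crop(c,"s1.png",190,195,390,320,4); 
E
```

```text
top bar [0.5991, 0.0463, 0.0111] 0.74 [245.0, 167.0]
top bar [0.6098, 0.2046, 0.0217] 0.59 [186.0, 161.0]
top pin [0.6097, 0.2038, 0.0238] 0.58 [187.0, 160.0]
top stop [0.5919, -0.1268, 0.0495] 0.81 [310.0, 167.0]
top stop [0.5972, 0.0479, 0.0099] 0.6 [245.0, 168.0]
top v_tall [0.5773, 0.3454, 0.0441] 0.75 [131.0, 169.0]
top v_low [0.4361, -0.1202, 0.0201] 0.97 [306.0, 228.0]
top v_low [0.4241, 0.3285, 0.0454] 0.62 [132.0, 227.0]
top v_low [0.5778, 0.3425, 0.0445] 0.42 [132.0, 169.0]
top puck [0.418, 0.1186, 0.0213] 0.84 [215.0, 232.0]
top shell [0.4227, 0.3294, 0.0453] 0.5 [132.0, 227.0]
top plug [0.4259, -0.4215, 0.0226] 0.68 [421.0, 234.0]
top plug [0.4217, -0.3207, 0.0185] 0.65 [382.0, 235.0]
top plug [0.2997, -0.3498, 0.0224] 0.55 [395.0, 282.0]
scene bar [0.6127, 0.0584, 0.0081] 0.98 [293.0, 261.0]
scene pin [0.6212, 0.2147, 0.0241] 0.86 [360.0, 288.0]
scene pin [0.4405, -0.115, 0.0182] 0.73 [257.0, 176.0]
scene pin [0.4306, -0.3158, 0.0189] 0.66 [188.0, 146.0]
scene stop [0.6214, 0.2118, 0.0234] 0.64 [358.0, 288.0]
scene stop [0.6024, -0.1214, 0.0475] 0.61 [221.0, 217.0]
scene v_tall [0.5955, 0.3498, 0.0423] 0.79 [428.0, 300.0]
scene v_low [0.441, -0.1149, 0.0196] 0.92 [257.0, 175.0]
scene puck [0.4312, 0.1229, 0.0192] 0.73 [351.0, 207.0]
scene shell [0.4397, 0.332, 0.0495] 0.71 [441.0, 236.0]
scene plug [0.4321, -0.3147, 0.0229] 0.74 [188.0, 145.0]
scene plug [0.4371, -0.417, 0.0226] 0.74 [152.0, 134.0]
scene plug [0.3157, -0.3513, 0.0203] 0.5 [199.0, 112.0]
```

View pics/t1.png

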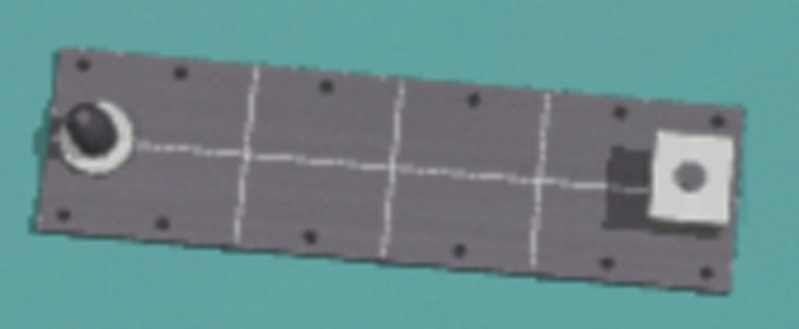

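View pics/t2.png

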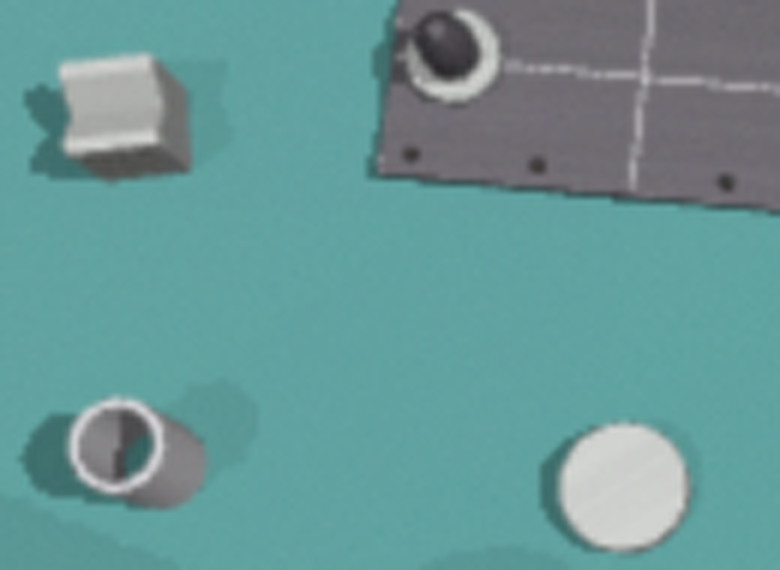

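View pics/t3.png

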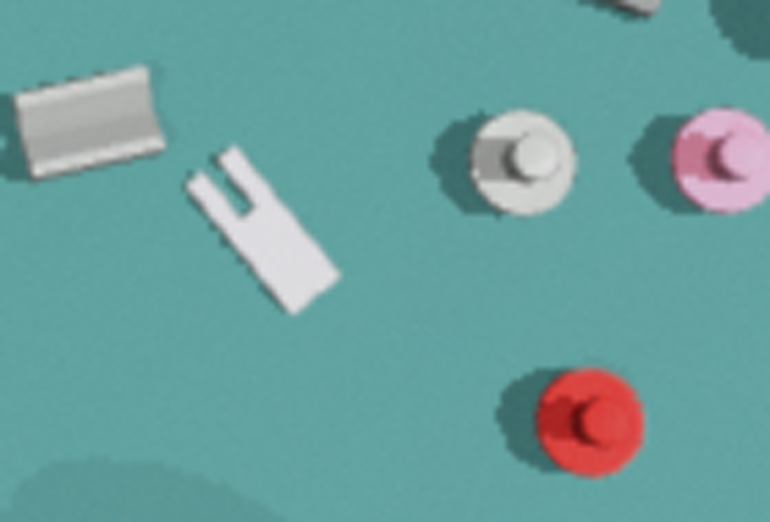

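View pics/s1.png

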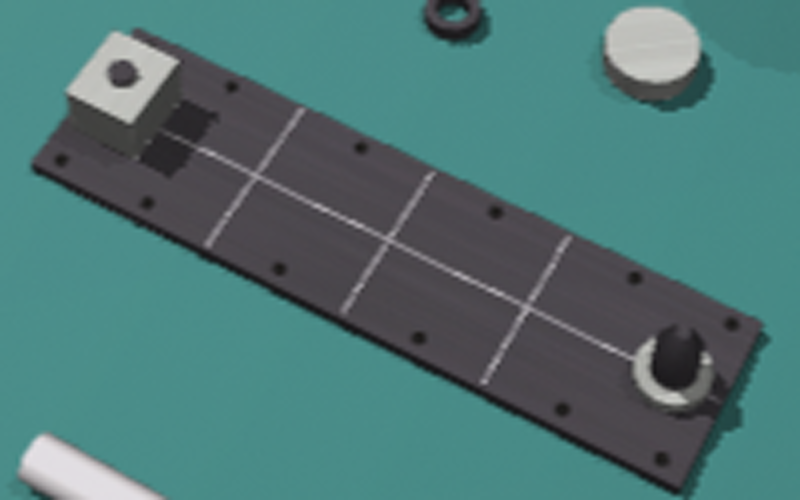

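```bash
python3 - <<'E'
from h import *
t=cap("top"); s=cap("scene")
f=lambda u,v,k,u0,v0:(u0+(u+.5)/k-.5, v0+(v+.5)/k-.5)
T=[f(*p,4.7,165,130) for p in((247,155),(393,167),(539,181))]
S=[f(*p,4,190,195) for p in((527,308),(388,240),(256,178))]
for n,c,P in(("top",t,T),("scene",s,S)):
    Q=[onz(c,*p,.01)[:2] for p in P]; print(n,np.round(Q,4).tolist(), np.linalg.norm(Q[0]-Q[2]), np.arctan2(-(Q[0]-Q[2])[0],(Q[0]-Q[2])[1]))
g=lambda u,v:f(u,v,6,110,150); h=lambda u,v:f(u,v,5.5,290,205)
for n,p,z in(("vt",g(111,105),.055),("shell",g(116,445),.068),("puck",g(624,487),.02),("vl",h(90,123),.028),("plugflange",h(523,162),.022),("knob",h(537,155),.048)):
    print(n,np.round(onz(t,*p,z),4))
def edge(a,b,z): 
    A=onz(t,*a,z);B=onz(t,*b,z);d=A-B;return np.arctan2(d[1],d[0])
print("vt groove",edge(g(60,63),g(152,54),.055),edge(g(66,150),g(160,140),.055))
print("vl",edge(h(15,95),h(148,68),.028),edge(h(33,180),h(165,147),.028))
E
```

```text
top [[0.6094, 0.1233], [0.6044, 0.0389], [0.5982, -0.0455]] 0.16913218442170064 -0.06610724743444761
scene [[0.6119, 0.1251], [0.6058, 0.04], [0.6014, -0.0434]] 0.16888671839890945 -0.06194033637795955
vt [0.5793 0.3486 0.055 ]
shell [0.4291 0.3312 0.068 ]
puck [0.4221 0.1232 0.02  ]
vl [ 0.437  -0.1185  0.028 ]
plugflange [ 0.424  -0.3259  0.022 ]
knob [ 0.4243 -0.3263  0.048 ]
vt groove 1.6977755131815562 1.7057515317561254
vl 1.7968187163808902 1.8400764389684576
```

```bash
cat >> h.py <<'E'
BAR=np.array([.605,.0395]); BYAW=-.064
def bp(a): return BAR+a*np.array([-np.sin(BYAW),np.cos(BYAW)])
def go(x,y,z,jaw=None):
    """print shift to reach TCP x,y,z with the jaw axis (tool y) at world angle jaw (mod pi)"""
    s=monitor.state(); Rt=R.from_rotvec(s["tool_rot"]).as_matrix()
    d=Rt.T@(np.array([x,y,z])-s["position"])*1000
    a=np.arctan2(Rt[1,1],Rt[0,1]); yw=0
    if jaw is not None: yw=-((jaw-a+np.pi/2)%np.pi-np.pi/2)
    print("t%.2f pos"%s["t"],np.round(s["position"],4),"jaw %.3f"%a,"q1 %.2f q6 %.2f"%(s["q"][0],s["q"][5]),"open %.3f"%s["opening"],"| tx %.1f ty %.1f tz %.1f yaw %.3f"%(*d,yw),"rows>=",int(np.ceil(max(np.linalg.norm(d)/62.5,abs(yw)/.187))))
E
python3 -c "
from h import *
go(.4221,.1232,.15,-.064)"
```

```text
t2.35 pos [0.2026 0.6439 0.2296] jaw 1.266 q1 1.23 q6 -0.04 open 1.003 | tx -365.7 ty -430.8 tz 79.6 yaw 1.330 rows>= 10
```

```bash
python3 -m creep '[{"tx":-35,"ty":-43,"tz":8,"yaw":0.13},{"tx":-73,"ty":-86,"tz":16,"yaw":0.27},{"tx":-110,"ty":-129,"tz":24,"yaw":0.4},{"tx":-146,"ty":-172,"tz":32,"yaw":0.53},{"tx":-183,"ty":-215,"tz":40,"yaw":0.67},{"tx":-220,"ty":-258,"tz":48,"yaw":0.8},{"tx":-256,"ty":-301,"tz":56,"yaw":0.93},{"tx":-293,"ty":-344,"tz":64,"yaw":1.06},{"tx":-329,"ty":-387,"tz":72,"yaw":1.2},{"tx":-365.7,"ty":-430.8,"tz":79.6,"yaw":1.33},{"tx":-365.7,"ty":-430.8,"tz":79.6,"yaw":1.33},{"tx":-365.7,"ty":-430.8,"tz":79.6,"yaw":1.33}]' 100 30
python3 - <<'E'
from h import *
go(.4221,.1232,.15,-.064)
c=cap("wrist","w1.png")
for q in("puck","bar"): 
  for p,k in spots(q,c): print(q,p,k,proj(c,p))
print(proj(c,[.4221,.1232,.02]))
E
```

```text
t: 3.85
position: [0.4221, 0.1233, 0.1502]
tool_rot: [-2.291, -2.149, -0.0]
wrist_force: [0.5, -0.2, -0.3]
opening: 0.999
t3.85 pos [0.4221 0.1233 0.1502] jaw -0.064 q1 0.23 q6 0.29 open 0.999 | tx -0.1 ty -0.0 tz 0.2 yaw 0.000 rows>= 1
puck [0.42191153 0.12510034 0.02030955] 0.77 [283.39545769 208.70895035]
bar [0.59665293 0.13892119 0.00638959] 0.81 [453.70399412 182.5603708 ]
[283.73857144 210.68144097]
```

View pics/w1.png

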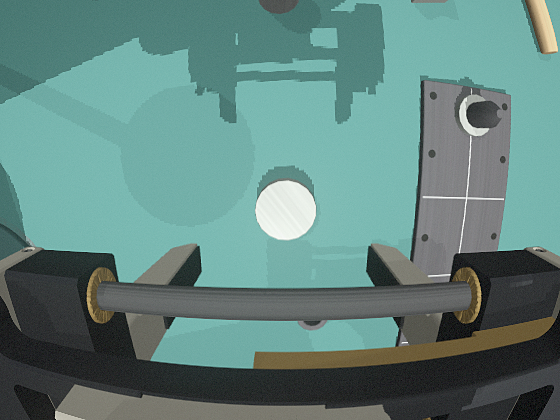

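The puck is centred at (286,210) in the wrist view, within 2 mm of the prediction. Descending to grip it.

```bash
python3 -m creep '[{"tx":-1,"tz":45},{"tx":-1,"tz":90},{"tx":-1,"tz":120},{"tx":-1,"tz":136},{"tx":-1,"tz":136}]' && python3 -m creep '[{"tz":0},{"tz":0},{"tz":0},{"tz":0},{"tz":0},{"tz":0}]' 45 40 
python3 -m creep '[{"tz":-30},{"tz":-60},{"tz":-80},{"tz":-80}]'
python3 - <<'E'
from h import *
go(*BAR,.10,BYAW)
E
```

```text
t4.00 pos [0.4219 0.1243 0.1503] jaw -0.062 q1 0.23 q6 0.29 open 1.002 | tx -73.4 ty 188.0 tz 50.3 yaw 0.002 rows>= 4schema error: expected keys tx, ty, tz, yaw
schema error: expected keys tx, ty, tz, yaw
```

```bash
python3 -m creep '[{"tx":0,"ty":0,"tz":45,"yaw":0},{"tx":0,"ty":0,"tz":90,"yaw":0},{"tx":0,"ty":0,"tz":120,"yaw":0},{"tx":0,"ty":0,"tz":136,"yaw":0},{"tx":0,"ty":0,"tz":136,"yaw":0}]' && python3 -m creep '[{"tx":0,"ty":0,"tz":0,"yaw":0},{"tx":0,"ty":0,"tz":0,"yaw":0},{"tx":0,"ty":0,"tz":0,"yaw":0},{"tx":0,"ty":0,"tz":0,"yaw":0},{"tx":0,"ty":0,"tz":0,"yaw":0},{"tx":0,"ty":0,"tz":0,"yaw":0}]' 45 40 
```

```text
t: 4.62
position: [0.4216, 0.1248, 0.014]
tool_rot: [-2.287, -2.153, 0.001]
wrist_force: [0.5, -0.5, 0.6]
opening: 0.999
t: 5.38
position: [0.4219, 0.1248, 0.0143]
tool_rot: [-2.287, -2.153, 0.0]
wrist_force: [2.1, -0.5, 4.4]
opening: 0.594
```

```bash
python3 -m creep '[{"tx":0,"ty":0,"tz":-30,"yaw":0},{"tx":0,"ty":0,"tz":-60,"yaw":0},{"tx":0,"ty":0,"tz":-80,"yaw":0},{"tx":0,"ty":0,"tz":-80,"yaw":0}]'
python3 - <<'E'
from h import *
go(*BAR,.10,BYAW)
E
```

```text
t: 5.88
position: [0.4221, 0.1249, 0.0949]
tool_rot: [2.287, 2.153, 0.002]
wrist_force: [0.2, 0.2, -6.1]
opening: 0.597
t5.88 pos [0.4221 0.1249 0.0949] jaw -0.060 q1 0.23 q6 0.29 open 0.597 | tx -74.2 ty 187.7 tz -5.0 yaw 0.004 rows>= 4
```

```bash
python3 -m creep '[{"tx":-18,"ty":47,"tz":-5,"yaw":0.004},{"tx":-37,"ty":94,"tz":-5,"yaw":0.004},{"tx":-56,"ty":141,"tz":-5,"yaw":0.004},{"tx":-70,"ty":175,"tz":-5,"yaw":0.004},{"tx":-74.2,"ty":187.7,"tz":-5,"yaw":0.004},{"tx":-74.2,"ty":187.7,"tz":-5,"yaw":0.004},{"tx":-74.2,"ty":187.7,"tz":-5,"yaw":0.004}]'
python3 - <<'E'
from h import *
go(*BAR,.024,BYAW)
c=cap("wrist","w2.png")
for a in(-.085,0,.085): print(proj(c,[*bp(a),.01]))
E
```

```text
t: 6.75
position: [0.604, 0.04, 0.0995]
tool_rot: [-2.291, -2.149, -0.001]
wrist_force: [-0.0, 0.9, -5.5]
opening: 0.596
t6.75 pos [0.604  0.04   0.0995] jaw -0.064 q1 0.02 q6 0.09 open 0.596 | tx -0.5 ty 1.0 tz 75.5 yaw 0.000 rows>= 2
[284.96755632 317.17755815]
[285.19980301 222.73150824]
[285.34938079 111.60583516]
```

View pics/w2.png

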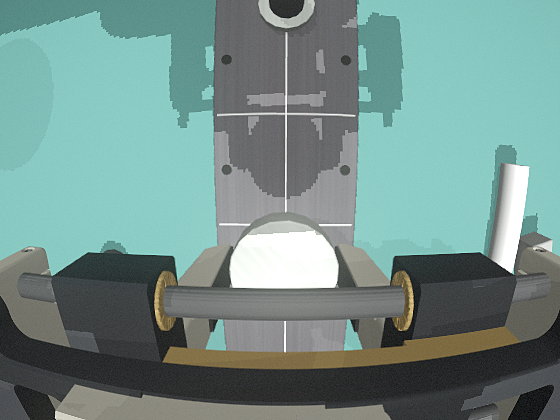

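```bash
python3 - <<'E'
from h import *
c=cap("wrist"); crop(c,"w2c.png",200,90,380,300,3.8)
# line fits
g=cv2.cvtColor(c["pixels"],cv2.COLOR_BGR2GRAY).astype(float)
def row(u,v0,v1): 
    col=g[v0:v1,u-2:u+3].mean(1); return v0+np.argmax(col)
def colm(v,u0,u1):
    w=g[v-2:v+3,u0:u1].mean(0); return u0+np.argmax(w)
for u in(230,250,320,340): print(u,row(u,105,125))
for u in(225,230,342,350): print(u,row(u,215,235))
for v in(50,80,150,190): print(v,colm(v,275,297))
print(c["s"]["position"])
for p in((286.5,115),(286,225)): print(onz(c,*p,.01))
E
```

```text
230 114
250 114
320 114
340 114
225 224
230 224
342 224
350 224
50 286
80 286
150 285
190 285
[0.60409516 0.04003428 0.09983301]
[0.61127987 0.12175987 0.01      ]
[0.60566589 0.03756587 0.01      ]
```

View pics/w2c.png

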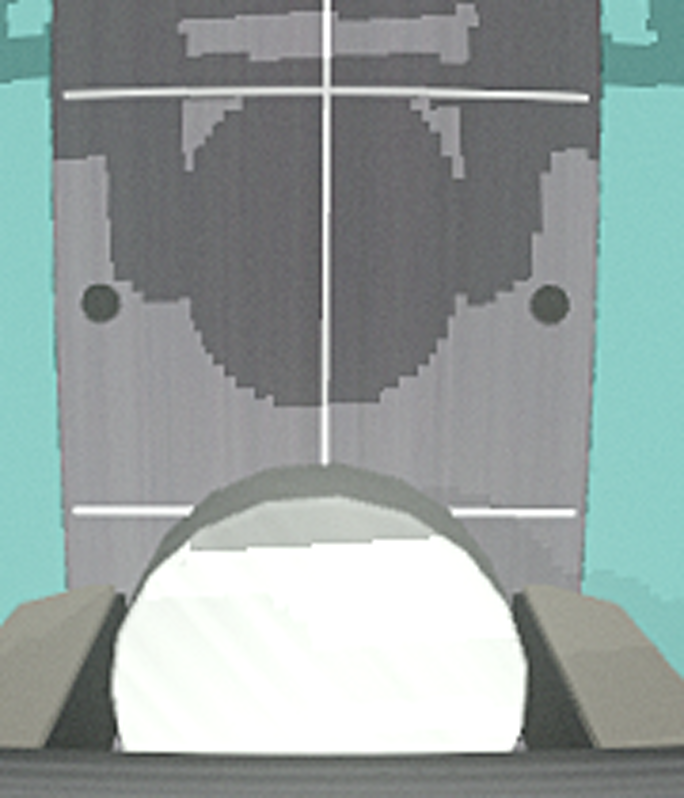

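```bash
python3 - <<'E'
from h import *
c=cap("wrist"); p=c["s"]["position"]; z=p[2]-.0143+.02
e=onz(c,285.5,220.8,z); l=onz(c,229.6,267,z); rr=onz(c,338.6,267,z)
print(p,e,l,rr,(l+rr)/2,rr-l)
for v in(224.2,113.7): print(onz(c,285.7,v,.01))
E
```

```text
[0.60425346 0.04002427 0.10012838] [0.60646532 0.06586825 0.10582838] [0.57713431 0.04379694 0.10582838] [0.63151264 0.04029317 0.10582838] [0.60432348 0.04204506 0.10582838] [ 0.05437833 -0.00350377  0.        ]
[0.6056752  0.03813571 0.01      ]
[0.61095562 0.12278967 0.01      ]
```

```bash
python3 -m creep '[{"tx":0,"ty":1.3,"tz":40,"yaw":0},{"tx":0,"ty":1.3,"tz":65,"yaw":0},{"tx":0,"ty":1.3,"tz":72,"yaw":0},{"tx":0,"ty":1.3,"tz":75.5,"yaw":0},{"tx":0,"ty":1.3,"tz":75.5,"yaw":0},{"tx":0,"ty":1.3,"tz":75.5,"yaw":0}]'
```

```text
t: 7.65
position: [0.6062, 0.0399, 0.0257]
tool_rot: [2.29, 2.148, 0.004]
wrist_force: [-0.2, 0.6, -4.5]
opening: 0.594
```

```bash
python3 -m creep '[{"tx":0,"ty":-0.4,"tz":1,"yaw":0},{"tx":0,"ty":-0.4,"tz":1.4,"yaw":0},{"tx":0,"ty":-0.4,"tz":1.4,"yaw":0}]' && python3 -m creep '[{"tx":0,"ty":0,"tz":0,"yaw":0},{"tx":0,"ty":0,"tz":0,"yaw":0},{"tx":0,"ty":0,"tz":0,"yaw":0},{"tx":0,"ty":0,"tz":0,"yaw":0}]' 85
python3 -m creep '[{"tx":0,"ty":0,"tz":-30,"yaw":0},{"tx":0,"ty":0,"tz":-80,"yaw":0},{"tx":0,"ty":0,"tz":-130,"yaw":0},{"tx":0,"ty":0,"tz":-130,"yaw":0}]'
python3 - <<'E'
from h import *
c=cap("wrist","w3.png"); t=cap("top"); crop(t,"t4.png",165,130,335,200,4.7)
for a in(-.085,0,.085): print(proj(c,[*bp(a),.01]))
print(proj(c,[*BAR,.03]),c["s"]["position"])
go(.4291,.3312,.15,-.064)
E
```

```text
t: 8.02
position: [0.6059, 0.0399, 0.0244]
tool_rot: [2.29, 2.148, 0.004]
wrist_force: [-0.1, -0.4, -3.5]
opening: 0.598
t: 8.52
position: [0.606, 0.04, 0.0246]
tool_rot: [2.29, 2.148, 0.004]
wrist_force: [0.0, 0.0, -0.2]
opening: 0.853
t: 9.02
position: [0.6071, 0.04, 0.1592]
tool_rot: [2.287, 2.145, 0.012]
wrist_force: [1.4, 0.5, -0.2]
opening: 0.848
[280.24499235 287.42403669]
[280.0402628 206.8976117]
[279.97922115 117.02924082]
[280.04342858 211.58477275] [0.60713717 0.03995865 0.15915425]
t9.12 pos [0.6056 0.0399 0.1545] jaw -0.064 q1 0.02 q6 0.09 open 0.849 | tx 279.5 ty -194.7 tz 4.0 yaw 0.000 rows>= 6
```

View pics/w3.png

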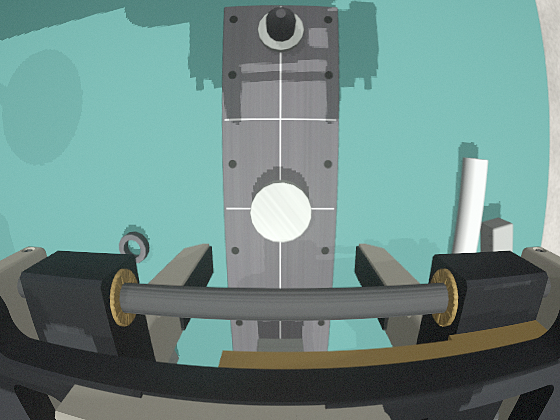

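View pics/t4.png

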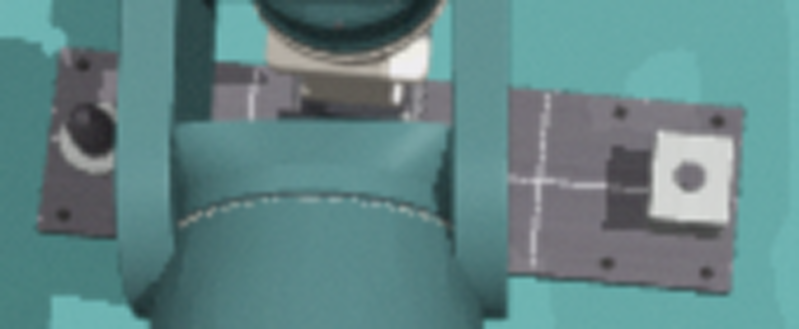

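```bash
python3 - <<'E'
from h import *
c=cap("wrist"); im=c["pixels"]; g=cv2.cvtColor(im,cv2.COLOR_BGR2GRAY).astype(float)
m=((im.min(2)>205)).astype(np.uint8); m[:150]=0;m[250:]=0;m[:,:240]=0;m[:,320:]=0
m=cv2.morphologyEx(m,cv2.MORPH_OPEN,np.ones((7,7)))
k=max(cv2.findContours(m,0,cv2.CHAIN_APPROX_NONE)[0],key=cv2.contourArea)
el=cv2.fitEllipse(k); print(el, c["s"]["position"])
p=onz(c,*el[0],.03); print("puck",p)
gg=g.copy(); 
def row(us,v0,v1): w=g[v0:v1,us].mean(1); w=np.clip(w-np.median(w)-20,0,None); return (w*np.arange(v0,v1)).sum()/w.sum()
def col(vs,u0,u1): w=g[vs,u0:u1].mean(0); w=np.clip(w-np.median(w)-20,0,None); return (w*np.arange(u0,u1)).sum()/w.sum()
vm=row(slice(230,248),200,218); vm2=row(slice(314,330),200,218)
ul=col(slice(250,265),272,290); uu=col(slice(130,160),272,290);v85=row(slice(240,270),110,130)
print(vm,vm2,ul,uu,v85)
print("mid",onz(c,(ul+uu)/2,(vm+vm2)/2,.01),"85",onz(c,uu,v85,.01))
E
```

```text
((283.1696472167969, 212.951171875), (58.930938720703125, 60.488197326660156), 88.85173034667969) [0.60556018 0.03990424 0.15445646]
puck [0.60540063 0.03908331 0.03      ]
208.85186926875144 209.2440966501922 282.32367034020126 282.6209859791949 118.19627549512268
mid [0.60475435 0.03820348 0.01      ] 85 [0.61028018 0.12270478 0.01      ]
```

```bash
sed -i 's/^BAR=.*; BYAW=.*/BAR=np.array([.605,.039]); BYAW=-.065/' h.py; python3 -m creep '[{"tx":40,"ty":-28,"tz":0,"yaw":0},{"tx":80,"ty":-56,"tz":0,"yaw":0},{"tx":130,"ty":-90,"tz":0,"yaw":0},{"tx":180,"ty":-125,"tz":0,"yaw":0},{"tx":230,"ty":-160,"tz":0,"yaw":0},{"tx":265,"ty":-185,"tz":0,"yaw":0},{"tx":279.5,"ty":-194.7,"tz":4,"yaw":0},{"tx":279.5,"ty":-194.7,"tz":4,"yaw":0},{"tx":279.5,"ty":-194.7,"tz":4,"yaw":0}]'
python3 - <<'E'
from h import *
c=cap("wrist","w4.png")
for p,k in spots("shell",c): print(p,k,proj(c,p))
print(proj(c,[.4291,.3312,.068]),c["s"]["position"])
E
```

```text
t: 10.3
position: [0.4292, 0.3303, 0.1487]
tool_rot: [2.291, 2.148, 0.001]
wrist_force: [1.3, 0.6, -0.6]
opening: 0.852
[0.42638356 0.32084353 0.04924618] 0.62 [280.92789959 230.35091923]
[283.49299553 223.93911318] [0.42922775 0.33028327 0.14871746]
```

View pics/w4.png

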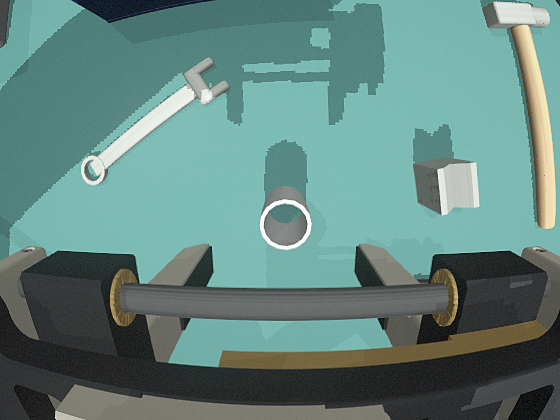

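The shell rim is at (285,224), as predicted (283.5,224).

```bash
python3 -m creep '[{"tx":-0.5,"ty":1,"tz":40,"yaw":0},{"tx":-0.5,"ty":1,"tz":80,"yaw":0},{"tx":-0.5,"ty":1,"tz":105,"yaw":0},{"tx":-0.5,"ty":1,"tz":112,"yaw":0},{"tx":-0.5,"ty":1,"tz":112,"yaw":0}]' && python3 -m creep '[{"tx":0,"ty":0,"tz":0,"yaw":0},{"tx":0,"ty":0,"tz":0,"yaw":0},{"tx":0,"ty":0,"tz":0,"yaw":0},{"tx":0,"ty":0,"tz":0,"yaw":0},{"tx":0,"ty":0,"tz":0,"yaw":0},{"tx":0,"ty":0,"tz":0,"yaw":0}]' 30 20
python3 -m creep '[{"tx":0,"ty":0,"tz":-30,"yaw":0},{"tx":0,"ty":0,"tz":-70,"yaw":0},{"tx":0,"ty":0,"tz":-90,"yaw":0},{"tx":0,"ty":0,"tz":-90,"yaw":0}]'
python3 - <<'E'
from h import *
go(*BAR,.13,BYAW)
E
```

```text
t: 11.02
position: [0.431, 0.3295, 0.0376]
tool_rot: [2.293, 2.146, 0.002]
wrist_force: [-0.1, 0.6, -0.2]
opening: 0.849
t: 11.78
position: [0.431, 0.3295, 0.0377]
tool_rot: [2.293, 2.146, 0.003]
wrist_force: [-0.8, -0.2, 1.4]
opening: 0.424
t: 12.28
position: [0.4312, 0.3298, 0.1284]
tool_rot: [2.292, 2.146, 0.005]
wrist_force: [0.3, -1.0, -0.9]
opening: 0.423
t12.28 pos [0.4312 0.3298 0.1284] jaw -0.066 q1 0.61 q6 0.67 open 0.423 | tx -278.7 ty 192.5 tz -1.4 yaw -0.001 rows>= 6
```

```bash
python3 -m creep '[{"tx":-40,"ty":27,"tz":0,"yaw":0},{"tx":-80,"ty":55,"tz":0,"yaw":0},{"tx":-130,"ty":90,"tz":-1,"yaw":0},{"tx":-180,"ty":124,"tz":-1,"yaw":0},{"tx":-230,"ty":159,"tz":-1,"yaw":0},{"tx":-265,"ty":183,"tz":-1,"yaw":0},{"tx":-278.7,"ty":192.5,"tz":-1.4,"yaw":0},{"tx":-278.7,"ty":192.5,"tz":-1.4,"yaw":0},{"tx":-278.7,"ty":192.5,"tz":-1.4,"yaw":0}]'
python3 - <<'E'
from h import *
c=cap("wrist","w5.png");go(*BAR,.0677,BYAW); p=c["s"]["position"]
print(proj(c,[*BAR,.01]),proj(c,[*BAR,.03]),proj(c,[*p[:2],p[2]-.0377+.068]))
crop(c,"w5c.png",200,90,380,300,2.8)
E
```

```text
t: 13.4
position: [0.6043, 0.0402, 0.1295]
tool_rot: [2.292, 2.148, 0.005]
wrist_force: [0.0, -0.2, -0.1]
opening: 0.423
t13.45 pos [0.6044 0.0403 0.1298] jaw -0.065 q1 0.02 q6 0.09 open 0.425 | tx -1.3 ty 0.5 tz 62.1 yaw 0.000 rows>= 1
[284.27808054 214.73698676] [284.42379917 220.50483508] [284.60069402 293.87543433]
```

View pics/w5c.png

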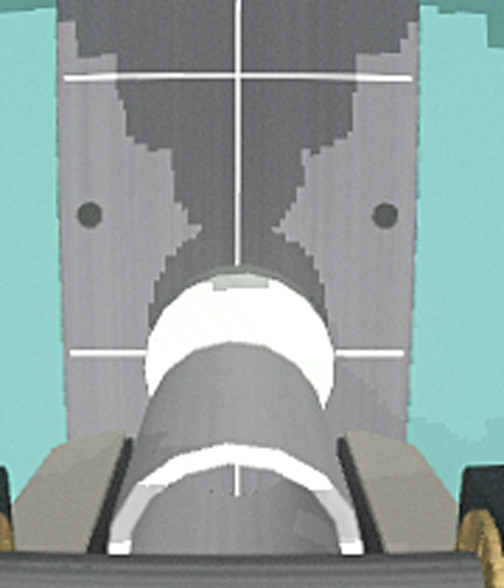

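```bash
python3 - <<'E'
from h import *
c=cap("wrist"); p=c["s"]["position"]; print(p)
z=p[2]-.0377+.068
f=lambda u,v:(200+(u+.5)/2.8-.5,90+(v+.5)/2.8-.5)
e=onz(c,*f(236,444),z); print("shell far edge",e,"centre y",e[1]-.02)
e=onz(c,*f(236,342),z-.068); print("bottom far edge",e,"centre y",e[1]-.02)
l=onz(c,*f(109,540),z);q=onz(c,*f(362,540),z); print((l+q)/2,q-l)
e=onz(c,*f(239,272),.03); print("puck far",e,e[1]-.028)
print("mid",onz(c,*f(238,353),.01),"85",onz(c,*f(238,77),.01))
E
```

```text
[0.60439419 0.04025014 0.12976647]
shell far edge [0.60543358 0.06102611 0.16006647] centre y 0.04102611071562484
bottom far edge [0.6057615  0.06049627 0.09206647] centre y 0.04049627172018204
[0.60438175 0.04547814 0.16006647] [ 0.03822466 -0.00253056  0.        ]
puck far [0.60731991 0.06641392 0.03      ] 0.03841392167222356
mid [0.60538973 0.03808198 0.01      ] 85 [0.61076187 0.12244095 0.01      ]
```

```bash
python3 -m creep '[{"tx":-2.1,"ty":1,"tz":20,"yaw":0},{"tx":-2.1,"ty":1,"tz":45,"yaw":0},{"tx":-2.1,"ty":1,"tz":57,"yaw":0},{"tx":-2.1,"ty":1,"tz":60,"yaw":0},{"tx":-2.1,"ty":1,"tz":60,"yaw":0},{"tx":-2.1,"ty":1,"tz":60,"yaw":0}]'
```

```text
t: 14.25
position: [0.6059, 0.0382, 0.0708]
tool_rot: [2.29, 2.147, 0.007]
wrist_force: [-0.0, -0.2, -0.3]
opening: 0.426
```

```bash
python3 -m creep '[{"tx":0,"ty":0,"tz":1.5,"yaw":0},{"tx":0,"ty":0,"tz":2.5,"yaw":0},{"tx":0,"ty":0,"tz":2.5,"yaw":0}]'; python3 -m creep '[{"tx":0,"ty":0,"tz":0.5,"yaw":0},{"tx":0,"ty":0,"tz":0.5,"yaw":0}]'
```

```text
t: 14.62
position: [0.6059, 0.0382, 0.0683]
tool_rot: [2.29, 2.147, 0.007]
wrist_force: [0.4, -0.7, -1.7]
opening: 0.428
t: 14.88
position: [0.6059, 0.0382, 0.0678]
tool_rot: [2.29, 2.147, 0.007]
wrist_force: [0.8, 0.1, -1.5]
opening: 0.423
```

```bash
python3 -m creep '[{"tx":0,"ty":0,"tz":0.5,"yaw":0},{"tx":0,"ty":0,"tz":0.5,"yaw":0}]'
```

```text
t: 15.12
position: [0.606, 0.0382, 0.0677]
tool_rot: [2.29, 2.147, 0.007]
wrist_force: [-2.2, 0.0, 5.3]
opening: 0.429
```

Contact at 5 N. Opening gradually and backing off.

```bash
python3 -m creep '[{"tx":0,"ty":0,"tz":0,"yaw":0},{"tx":0,"ty":0,"tz":0,"yaw":0},{"tx":0,"ty":0,"tz":0,"yaw":0},{"tx":0,"ty":0,"tz":0,"yaw":0}]' 75
python3 -m creep '[{"tx":0,"ty":0,"tz":-30,"yaw":0},{"tx":0,"ty":0,"tz":-80,"yaw":0},{"tx":0,"ty":0,"tz":-110,"yaw":0},{"tx":0,"ty":0,"tz":-110,"yaw":0},{"tx":0,"ty":0,"tz":-110,"yaw":0}]'
python3 - <<'E'
from h import *
c=cap("wrist","w6.png");print(c["s"]["position"])
crop(c,"w6c.png",200,90,380,300,2.8)
s=cap("scene","s6.png"); crop(s,"s6c.png",230,180,350,310,4.6)
go(.424,-.326,.18,BYAW)
E
```

```text
t: 15.62
position: [0.606, 0.0382, 0.0676]
tool_rot: [2.29, 2.147, 0.007]
wrist_force: [0.4, -0.5, 0.3]
opening: 0.747
t: 16.25
position: [0.6052, 0.038, 0.1765]
tool_rot: [2.291, 2.148, 0.006]
wrist_force: [-0.3, -0.9, -0.4]
opening: 0.752
[0.6051616  0.03798201 0.17653769]
t16.35 pos [0.605  0.038  0.1761] jaw -0.064 q1 0.02 q6 0.08 open 0.750 | tx -374.9 ty -157.2 tz -4.9 yaw 0.001 rows>= 7
```

View pics/w6c.png

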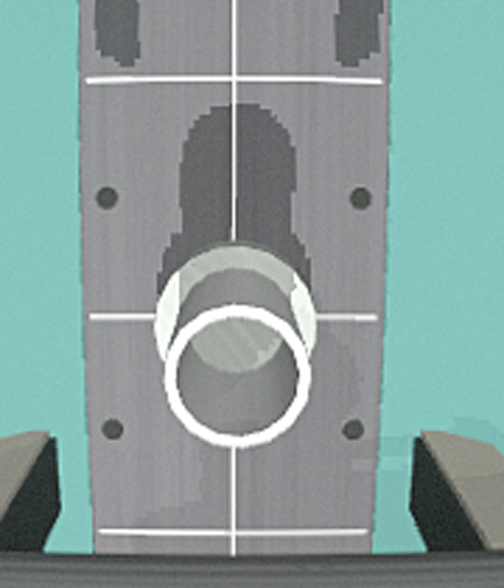

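View pics/s6c.png

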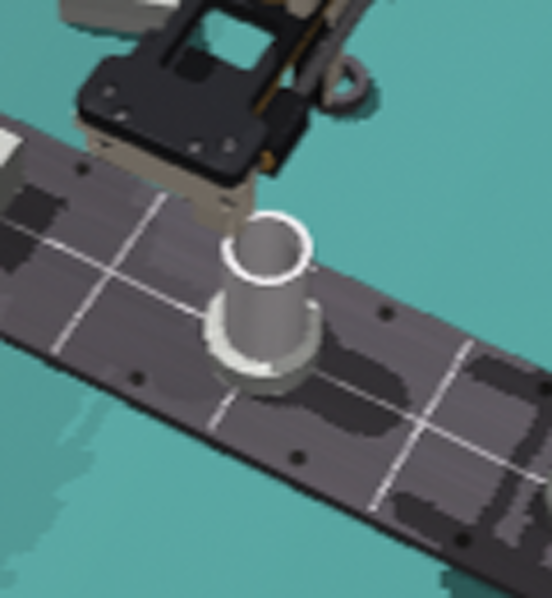

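```bash
python3 - <<'E'
from h import *
c=cap("wrist"); f=lambda u,v:(200+(u+.5)/2.8-.5,90+(v+.5)/2.8-.5)
im=c["pixels"]; print(c["s"]["position"])
m=(im.min(2)>225).astype(np.uint8)
m=m[190:255,250:318]; n,lab,st,ce=cv2.connectedComponentsWithStats(m); print(st[1:4].tolist())
print("rim",onz(c,*f(237.5,376),.098),"puck far edge-28",onz(c,*f(235,246),.03)-[0.002,.028,0],"mid",onz(c,*f(234.5,317),.01),"lo",onz(c,*f(234,532),.01),"hi",onz(c,*f(234.5,80),.01))
print("puck lr", onz(c,*f(155,325),.03), onz(c,*f(316,322),.03))
E
```

```text
[0.60501664 0.03797351 0.17609336]
[[6, 0, 9, 28, 151], [9, 0, 54, 65, 695], [0, 12, 5, 2, 10]]
rim [0.60578312 0.03967425 0.098     ] puck far edge-28 [0.60506596 0.03796746 0.03      ] mid [0.60516748 0.03791364 0.01      ] lo [ 0.59956917 -0.04634797  0.01      ] hi [0.61056745 0.12215117 0.01      ]
puck lr [0.57833426 0.04095458 0.03      ] [0.63277611 0.0384662  0.03      ]
```

```bash
python3 -m creep '[{"tx":-45,"ty":-19,"tz":-5,"yaw":0},{"tx":-95,"ty":-40,"tz":-5,"yaw":0},{"tx":-150,"ty":-63,"tz":-5,"yaw":0},{"tx":-205,"ty":-86,"tz":-5,"yaw":0},{"tx":-260,"ty":-109,"tz":-5,"yaw":0},{"tx":-315,"ty":-132,"tz":-5,"yaw":0},{"tx":-355,"ty":-149,"tz":-5,"yaw":0},{"tx":-375,"ty":-157,"tz":-5,"yaw":0},{"tx":-375,"ty":-157,"tz":-5,"yaw":0},{"tx":-375,"ty":-157,"tz":-5,"yaw":0}]' 60
python3 - <<'E'
from h import *
t=cap("top"); crop(t,"t7.png",205,135,295,195,8); s=cap("scene"); crop(s,"s7.png",255,215,335,280,9)
c=cap("wrist","w7.png");go(.424,-.326,.035,BYAW)
print(proj(c,[.424,-.326,.022]),proj(c,[.424,-.326,.048]))
print([np.round(proj(t,[*BAR,z]),2).tolist() for z in(.01,.03,.098)],[np.round(proj(s,[*BAR,z]),2).tolist() for z in(.01,.03,.098)])
E
```

```text
t: 17.65
position: [0.4244, -0.3255, 0.1797]
tool_rot: [2.292, 2.149, 0.005]
wrist_force: [-0.7, 0.3, 0.5]
opening: 0.605
t17.80 pos [ 0.4246 -0.3254  0.18  ] jaw -0.063 q1 -0.70 q6 -0.64 open 0.600 | tx -0.9 ty -1.0 tz 145.0 yaw 0.002 rows>= 3
[282.76137132 205.23992662] [282.79465571 211.1136181 ]
[[248.18, 164.92], [247.8, 162.98], [246.42, 155.87]] [[286.38, 254.16], [286.55, 249.41], [287.18, 232.2]]
```

View pics/t7.png

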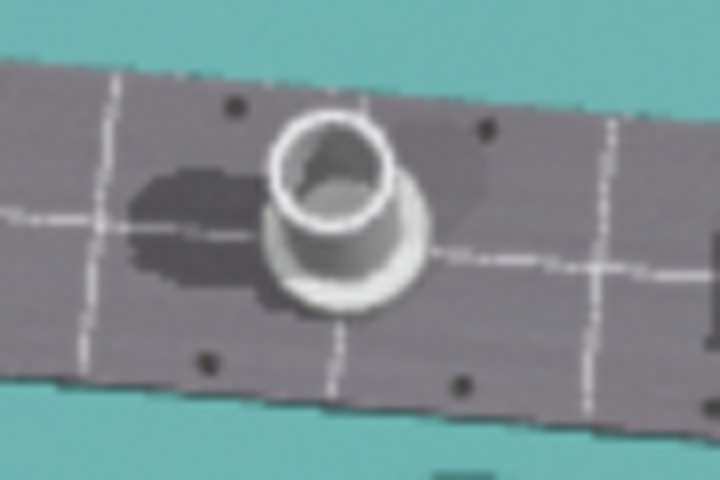

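View pics/s7.png

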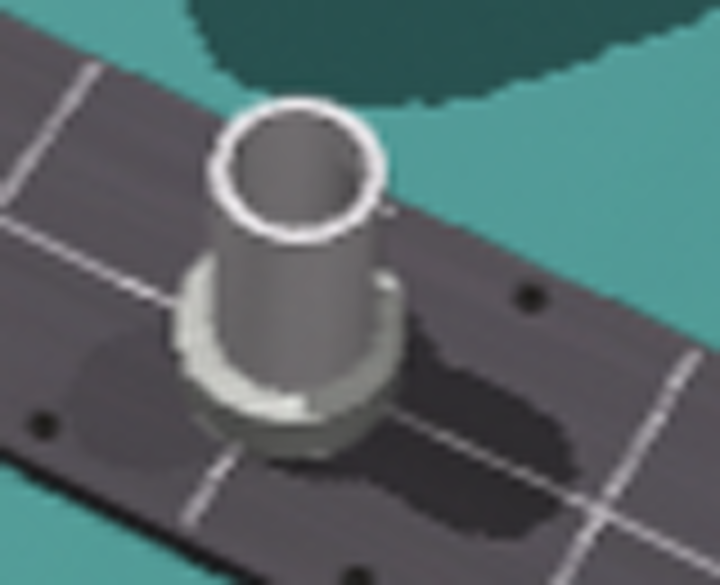

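View pics/w7.png

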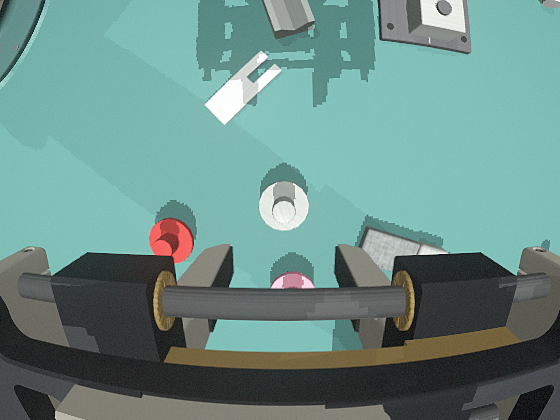

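The candidates in the wrist view are grey (284,205), red (171,240) and pink (292,285). The grey one is the plug, which the enlarged crop t3 already showed. The shell sits about 1 mm from the centre, which is fine.

```bash
python3 -m creep '[{"tx":-0.5,"ty":0,"tz":40,"yaw":0},{"tx":-0.5,"ty":0,"tz":90,"yaw":0},{"tx":-0.5,"ty":0,"tz":125,"yaw":0},{"tx":-0.5,"ty":0,"tz":143,"yaw":0},{"tx":-0.5,"ty":0,"tz":143,"yaw":0},{"tx":-0.5,"ty":0,"tz":143,"yaw":0}]'
```

```text
t: 18.55
position: [0.4257, -0.326, 0.0386]
tool_rot: [2.289, 2.149, 0.005]
wrist_force: [0.4, -0.1, 0.2]
opening: 0.603
```

```bash
python3 -m creep '[{"tx":0,"ty":0,"tz":2.5,"yaw":0},{"tx":0,"ty":0,"tz":2.5,"yaw":0}]'; python3 -m creep '[{"tx":0,"ty":0,"tz":0,"yaw":0},{"tx":0,"ty":0,"tz":0,"yaw":0},{"tx":0,"ty":0,"tz":0,"yaw":0},{"tx":0,"ty":0,"tz":0,"yaw":0},{"tx":0,"ty":0,"tz":0,"yaw":0},{"tx":0,"ty":0,"tz":0,"yaw":0}]' 12 30
python3 -m creep '[{"tx":0,"ty":0,"tz":-40,"yaw":0},{"tx":0,"ty":0,"tz":-100,"yaw":0},{"tx":0,"ty":0,"tz":-140,"yaw":0},{"tx":0,"ty":0,"tz":-140,"yaw":0},{"tx":0,"ty":0,"tz":-140,"yaw":0}]'
python3 - <<'E'
from h import *
go(.605,.039,.175,BYAW)
E
```

```text
t: 18.8
position: [0.426, -0.3263, 0.0369]
tool_rot: [2.288, 2.148, 0.005]
wrist_force: [-0.0, -1.1, -0.1]
opening: 0.598
t: 19.55
position: [0.4259, -0.3262, 0.0368]
tool_rot: [2.288, 2.148, 0.005]
wrist_force: [-0.9, -0.1, 0.4]
opening: 0.225
t: 20.18
position: [0.4249, -0.3259, 0.1753]
tool_rot: [2.289, 2.149, 0.005]
wrist_force: [0.0, -0.2, -4.2]
opening: 0.232
t20.18 pos [ 0.4249 -0.3259  0.1753] jaw -0.063 q1 -0.70 q6 -0.64 open 0.232 | tx 375.6 ty 156.7 tz 1.3 yaw 0.002 rows>= 7
```

```bash
python3 -m creep '[{"tx":45,"ty":19,"tz":0,"yaw":0},{"tx":95,"ty":40,"tz":0,"yaw":0},{"tx":150,"ty":63,"tz":0,"yaw":0},{"tx":205,"ty":86,"tz":0,"yaw":0},{"tx":260,"ty":109,"tz":0,"yaw":0},{"tx":315,"ty":132,"tz":0,"yaw":0},{"tx":355,"ty":149,"tz":0,"yaw":0},{"tx":376.5,"ty":157,"tz":0,"yaw":0},{"tx":376.5,"ty":157,"tz":0,"yaw":0},{"tx":376.5,"ty":157,"tz":0,"yaw":0},{"tx":376.5,"ty":157,"tz":0,"yaw":0}]'
python3 - <<'E'
from h import *
c=cap("wrist","w8.png");go(.6055,.040,.1208,BYAW);crop(c,"w8c.png",200,90,380,300,2.8)
s=cap("scene"); crop(s,"s8.png",245,170,345,280,5.4)
E
```

```text
t: 21.55
position: [0.605, 0.0388, 0.1762]
tool_rot: [2.29, 2.147, 0.005]
wrist_force: [0.4, 0.1, -3.3]
opening: 0.232
t21.60 pos [0.6051 0.039  0.1763] jaw -0.064 q1 0.02 q6 0.09 open 0.232 | tx 1.0 ty 0.1 tz 55.5 yaw 0.001 rows>= 1
```

View pics/w8c.png

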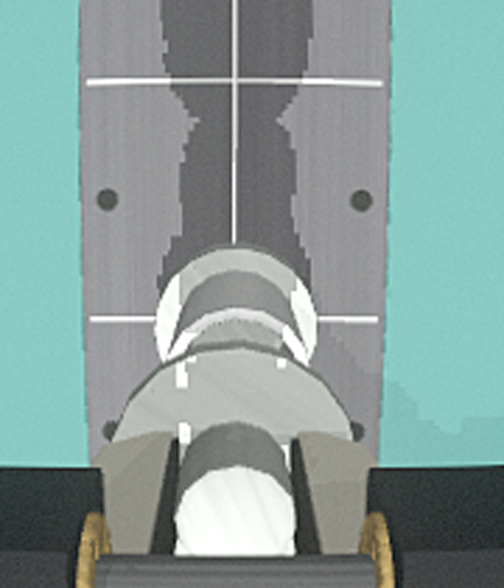

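View pics/s8.png

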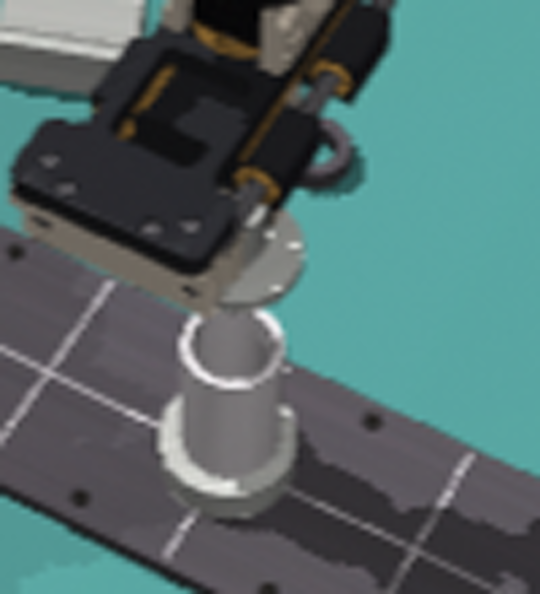

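```bash
python3 - <<'E'
from h import *
c=cap("wrist"); f=lambda u,v:(200+(u+.5)/2.8-.5,90+(v+.5)/2.8-.5); p=c["s"]["position"]; o=p[2]-.0368
print(p); print("flange",onz(c,*f(236,346),o+.022)-[.0016,.025,0]); print("knob",onz(c,*f(236,512),o+.048))
e=onz(c,*f(237,306.5),.098); print("rim far edge",e-[.0013,.02,0])
E
```

```text
[0.6051585  0.03910493 0.1763918 ]
flange [0.60509345 0.03882888 0.1615918 ]
knob [0.60507267 0.04080095 0.1875918 ]
rim far edge [0.60576601 0.03939388 0.098     ]
```

```bash
python3 -m creep '[{"tx":0.7,"ty":0.6,"tz":15,"yaw":0},{"tx":0.7,"ty":0.6,"tz":30,"yaw":0},{"tx":0.7,"ty":0.6,"tz":42,"yaw":0},{"tx":0.7,"ty":0.6,"tz":50,"yaw":0},{"tx":0.7,"ty":0.6,"tz":53,"yaw":0},{"tx":0.7,"ty":0.6,"tz":53,"yaw":0}]'
```

```text
t: 22.45
position: [0.6061, 0.04, 0.1235]
tool_rot: [2.29, 2.148, 0.006]
wrist_force: [0.3, 0.7, -2.6]
opening: 0.23
```

```bash
python3 -m creep '[{"tx":0,"ty":0,"tz":1,"yaw":0},{"tx":0,"ty":0,"tz":1.8,"yaw":0},{"tx":0,"ty":0,"tz":1.8,"yaw":0}]';python3 -m creep '[{"tx":0,"ty":0,"tz":0.5,"yaw":0},{"tx":0,"ty":0,"tz":0.5,"yaw":0}]'
```

```text
t: 22.82
position: [0.6062, 0.0399, 0.1218]
tool_rot: [2.29, 2.148, 0.006]
wrist_force: [-0.8, -0.0, -2.5]
opening: 0.229
t: 23.08
position: [0.6062, 0.04, 0.1213]
tool_rot: [2.29, 2.148, 0.006]
wrist_force: [-0.3, -0.1, -1.9]
opening: 0.23
```

```bash
python3 -m creep '[{"tx":0,"ty":0,"tz":0.6,"yaw":0},{"tx":0,"ty":0,"tz":0.6,"yaw":0}]'
```

```text
t: 23.32
position: [0.6063, 0.04, 0.1209]
tool_rot: [2.289, 2.148, 0.006]
wrist_force: [-0.6, 0.1, -1.0]
opening: 0.233
```

```bash
python3 -m creep '[{"tx":0,"ty":0,"tz":0.3,"yaw":0},{"tx":0,"ty":0,"tz":0.3,"yaw":0}]'; python3 -m creep '[{"tx":0,"ty":0,"tz":0,"yaw":0},{"tx":0,"ty":0,"tz":0,"yaw":0},{"tx":0,"ty":0,"tz":0,"yaw":0},{"tx":0,"ty":0,"tz":0,"yaw":0}]' 50
python3 -m creep '[{"tx":0,"ty":0,"tz":-20,"yaw":0},{"tx":0,"ty":0,"tz":-60,"yaw":0},{"tx":0,"ty":0,"tz":-80,"yaw":0},{"tx":0,"ty":0,"tz":-80,"yaw":0}]'
python3 - <<'E'
from h import *
go(.5793,.3486,.20,.131)
E
```

```text
t: 23.58
position: [0.6064, 0.04, 0.1208]
tool_rot: [2.289, 2.147, 0.006]
wrist_force: [0.5, 0.9, 1.2]
opening: 0.23
t: 24.08
position: [0.6064, 0.04, 0.1208]
tool_rot: [2.289, 2.147, 0.006]
wrist_force: [-0.7, 0.6, 0.4]
opening: 0.5
t: 24.58
position: [0.6066, 0.0399, 0.2027]
tool_rot: [2.288, 2.146, 0.01]
wrist_force: [0.5, -0.5, -0.1]
opening: 0.501
t24.57 pos [0.6066 0.0399 0.2027] jaw -0.064 q1 0.02 q6 0.09 open 0.501 | tx 306.3 ty -47.0 tz 2.7 yaw -0.195 rows>= 5
```

```bash
python3 -m creep '[{"tx":40,"ty":-6,"tz":0,"yaw":-0.02},{"tx":90,"ty":-14,"tz":0,"yaw":-0.06},{"tx":145,"ty":-22,"tz":0,"yaw":-0.1},{"tx":200,"ty":-31,"tz":0,"yaw":-0.14},{"tx":250,"ty":-38,"tz":0,"yaw":-0.17},{"tx":290,"ty":-45,"tz":0,"yaw":-0.19},{"tx":306,"ty":-47,"tz":3,"yaw":-0.195},{"tx":306,"ty":-47,"tz":3,"yaw":-0.195},{"tx":306,"ty":-47,"tz":3,"yaw":-0.195}]' 85
python3 - <<'E'
from h import *
t=cap("top"); crop(t,"t9.png",205,130,295,195,7); s=cap("scene"); crop(s,"s9.png",245,190,345,280,6)
c=cap("wrist","w9.png");go(.5793,.3486,.032,.131); crop(c,"w9c.png",210,150,360,260,5)
for p in([.5793,.3486,.055],): print(proj(c,p))
E
```

```text
t: 25.7
position: [0.5794, 0.3471, 0.1993]
tool_rot: [2.069, 2.357, 0.008]
wrist_force: [0.3, -0.4, 0.5]
opening: 0.853
t25.85 pos [0.5796 0.3472 0.2   ] jaw 0.130 q1 0.50 q6 0.37 open 0.848 | tx 1.4 ty -1.5 tz 167.9 yaw -0.001 rows>= 3
[282.52010838 205.48092319]
```

View pics/t9.png

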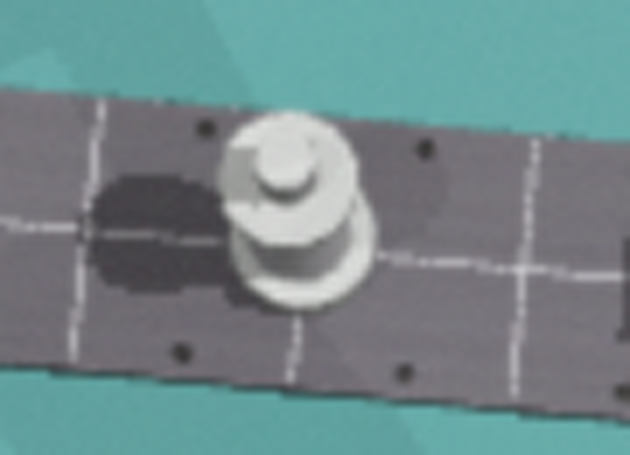

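View pics/s9.png

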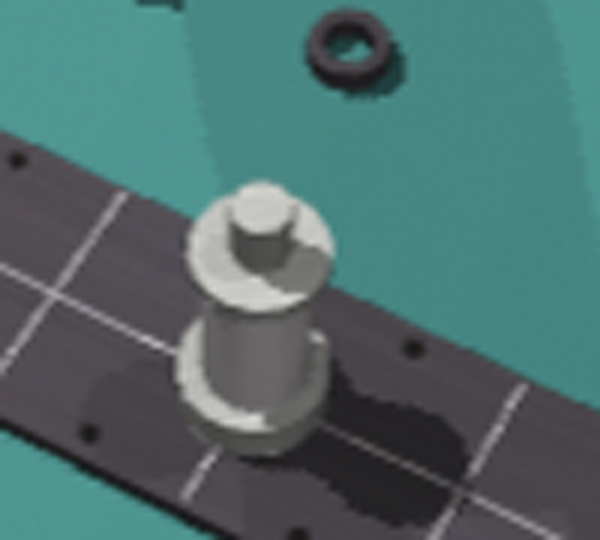

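View pics/w9c.png

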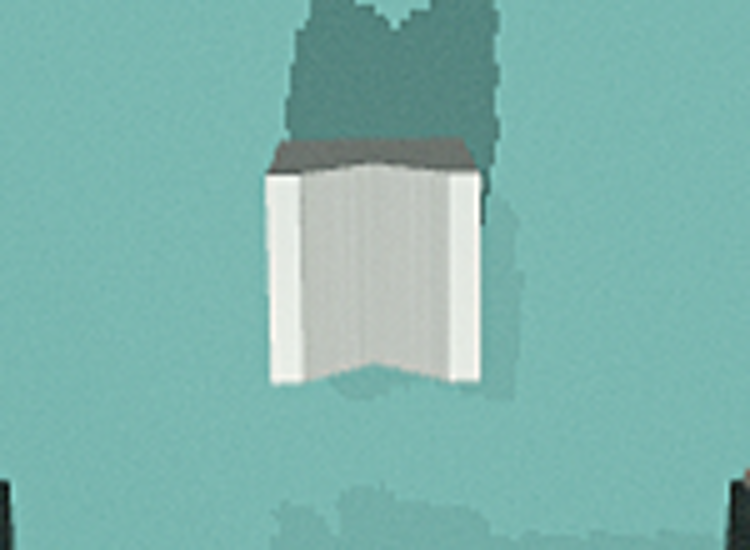

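```bash
python3 -m creep '[{"tx":1.3,"ty":0.3,"tz":50,"yaw":0},{"tx":1.3,"ty":0.3,"tz":105,"yaw":0},{"tx":1.3,"ty":0.3,"tz":150,"yaw":0},{"tx":1.3,"ty":0.3,"tz":168,"yaw":0},{"tx":1.3,"ty":0.3,"tz":168,"yaw":0}]' && python3 -m creep '[{"tx":0,"ty":0,"tz":0,"yaw":0},{"tx":0,"ty":0,"tz":0,"yaw":0},{"tx":0,"ty":0,"tz":0,"yaw":0},{"tx":0,"ty":0,"tz":0,"yaw":0},{"tx":0,"ty":0,"tz":0,"yaw":0},{"tx":0,"ty":0,"tz":0,"yaw":0}]' 30 45
python3 -m creep '[{"tx":0,"ty":0,"tz":-30,"yaw":0},{"tx":0,"ty":0,"tz":-70,"yaw":0},{"tx":0,"ty":0,"tz":-105,"yaw":0},{"tx":0,"ty":0,"tz":-105,"yaw":0}]'
python3 - <<'E'
from h import *
print(bp(.085),bp(-.085)); go(*bp(.085),.138,BYAW)
E
```

```text
t: 26.48
position: [0.5811, 0.3483, 0.0318]
tool_rot: [2.07, 2.356, 0.008]
wrist_force: [-0.3, -0.0, 0.1]
opening: 0.85
t: 27.22
position: [0.5812, 0.3484, 0.0321]
tool_rot: [2.07, 2.356, 0.009]
wrist_force: [0.8, 0.2, 3.6]
opening: 0.431
t: 27.72
position: [0.5812, 0.3488, 0.1393]
tool_rot: [2.069, 2.355, 0.014]
wrist_force: [0.6, 0.1, -5.0]
opening: 0.43
[0.61052111 0.1238205 ] [ 0.59947889 -0.0458205 ]
t27.73 pos [0.5812 0.3488 0.1393] jaw 0.129 q1 0.50 q6 0.38 open 0.430 | tx -226.8 ty 0.1 tz 1.1 yaw 0.194 rows>= 4
```

```bash
python3 -m creep '[{"tx":-35,"ty":0,"tz":0,"yaw":0.04},{"tx":-75,"ty":0,"tz":0,"yaw":0.08},{"tx":-125,"ty":0,"tz":0,"yaw":0.12},{"tx":-170,"ty":0,"tz":0,"yaw":0.16},{"tx":-208,"ty":0,"tz":0,"yaw":0.19},{"tx":-227,"ty":0,"tz":0,"yaw":0.194},{"tx":-227,"ty":0,"tz":0,"yaw":0.194},{"tx":-227,"ty":0,"tz":0,"yaw":0.194}]'
python3 - <<'E'
from h import *
c=cap("wrist","w10.png");go(*bp(.085),.0421,BYAW); p=c["s"]["position"]
for a in(.085,.149): print(proj(c,[*bp(a),.01]))
crop(c,"w10c.png",200,60,380,300,2.45)
s=cap("scene"); crop(s,"s10.png",260,190,390,310,5)
E
```

```text
t: 28.72
position: [0.6102, 0.1245, 0.1384]
tool_rot: [2.288, 2.146, 0.014]
wrist_force: [0.3, 0.7, -4.8]
opening: 0.432
t28.77 pos [0.6102 0.1247 0.1386] jaw -0.064 q1 0.16 q6 0.22 open 0.425 | tx -1.1 ty -0.6 tz 96.5 yaw 0.001 rows>= 2
[282.80848439 212.12877171]
[282.89836884 139.94074954]
```

View pics/w10.png

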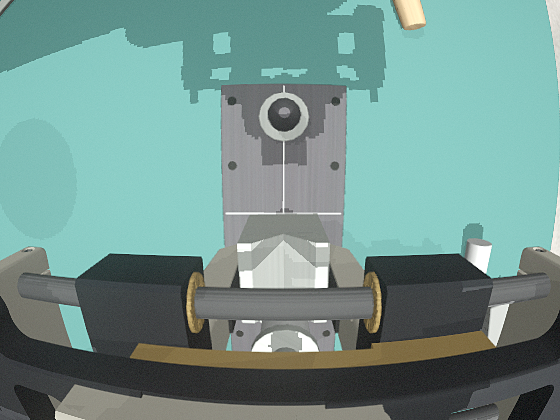

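View pics/w10c.png

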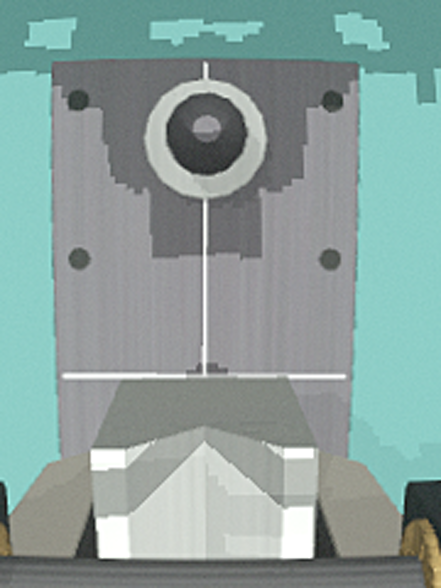

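View pics/s10.png

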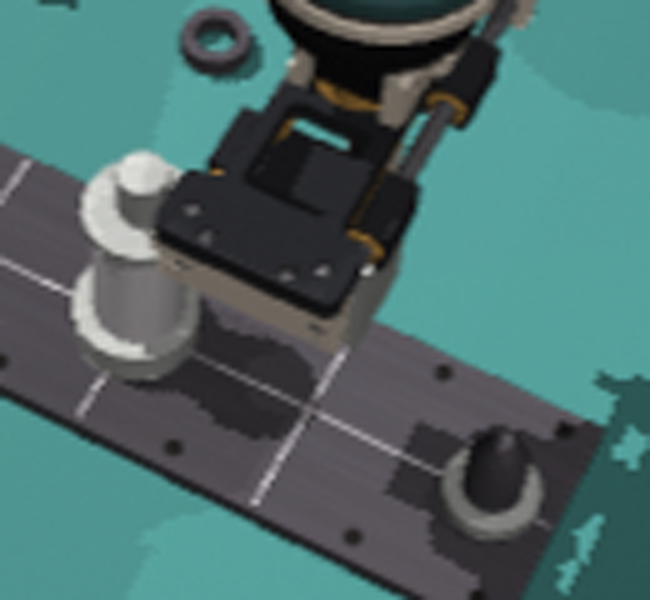

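```bash
python3 - <<'E'
from h import *
c=cap("wrist"); k=2.45;f=lambda u,v:(200+(u+.5)/k-.5,60+(v+.5)/k-.5); p=c["s"]["position"]; o=p[2]-.0321
print(p)
a=(onz(c,*f(91,449),o+.055)+onz(c,*f(316,447),o+.055))/2; d=onz(c,*f(316,447),o+.055)-onz(c,*f(91,449),o+.055)
print("top front mid",a,"centre",a-[.0013,.02,0],d)
a=(onz(c,*f(122,377),o)+onz(c,*f(290,377),o))/2; print("bottom centre",a-[.0013,.02,0])
print("cross",onz(c,*f(204.5,376.5),.01),"pin",onz(c,*f(206,138),.02))
E
```

```text
[0.61024904 0.12469128 0.13876205]
top front mid [0.61063659 0.14536159 0.16166205] centre [0.60933659 0.12536159 0.16166205] [ 0.03943102 -0.00225865  0.        ]
bottom centre [0.61043188 0.12519587 0.10666205]
cross [0.61090524 0.12273167 0.01      ] pin [0.61670349 0.20796209 0.02      ]
```

```bash
python3 -m creep '[{"tx":-2,"ty":0.8,"tz":35,"yaw":0},{"tx":-2,"ty":0.8,"tz":70,"yaw":0},{"tx":-2,"ty":0.8,"tz":88,"yaw":0},{"tx":-2,"ty":0.8,"tz":94,"yaw":0},{"tx":-2,"ty":0.8,"tz":94,"yaw":0},{"tx":-2,"ty":0.8,"tz":94,"yaw":0}]'
python3 - <<'E'
from h import *
print(R.from_rotvec(monitor.state()["tool_rot"]).as_matrix()[:,2])
c=cap("wrist","w11.png");crop(c,"w11c.png",200,60,380,300,2.45)
E
```

```text
t: 29.62
position: [0.6126, 0.123, 0.0462]
tool_rot: [2.286, 2.146, 0.017]
wrist_force: [-0.1, 0.1, -3.8]
opening: 0.43
[ 0.01227858  0.00278819 -0.99992073]
```

View pics/w11c.png

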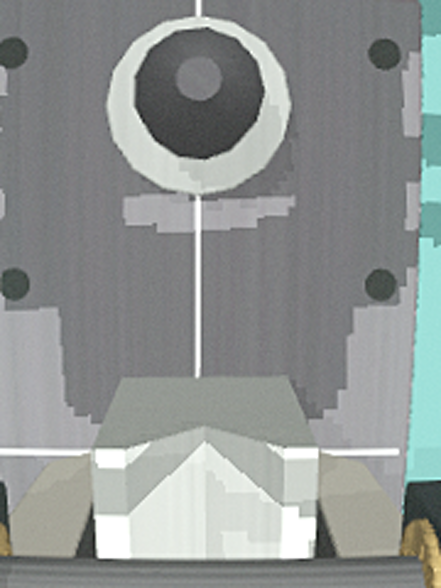

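```bash
python3 - <<'E'
from h import *
c=cap("wrist"); k=2.45;f=lambda u,v:(200+(u+.5)/k-.5,60+(v+.5)/k-.5); p=c["s"]["position"]; o=p[2]-.0321
print(p,o)
a=(onz(c,*f(122,377),o)+onz(c,*f(290,377),o))/2; print("bottom centre",a-[.0013,.02,0])
print("cross",onz(c,*f(198,453),.01),onz(c,*f(-5,451),.01),onz(c,*f(400,454),.01),"up",onz(c,*f(198.5,300),.01))
E
```

```text
[0.61250717 0.12293187 0.04614238] 0.014042382654331796
bottom centre [0.61275126 0.12344282 0.01404238]
cross [0.61076208 0.12293992 0.01      ] [0.55850555 0.12656155 0.01      ] [0.66289195 0.11876252 0.01      ] up [0.6134082  0.16167974 0.01      ]
```

```bash
python3 -m creep '[{"tx":-0.6,"ty":-2,"tz":1,"yaw":0},{"tx":-0.6,"ty":-2,"tz":2.5,"yaw":0},{"tx":-0.6,"ty":-2,"tz":3.3,"yaw":0},{"tx":-0.6,"ty":-2,"tz":3.3,"yaw":0}]'; python3 -m creep '[{"tx":0,"ty":0,"tz":0.5,"yaw":0},{"tx":0,"ty":0,"tz":0.5,"yaw":0}]'
```

```text
t: 30.22
position: [0.6104, 0.1224, 0.0425]
tool_rot: [2.286, 2.146, 0.016]
wrist_force: [-1.0, -0.5, -4.9]
opening: 0.427
t: 30.48
position: [0.6104, 0.1225, 0.0423]
tool_rot: [2.286, 2.146, 0.017]
wrist_force: [-2.6, -0.4, -0.8]
opening: 0.429
```

```bash
python3 -m creep '[{"tx":0,"ty":0,"tz":0.3,"yaw":0},{"tx":0,"ty":0,"tz":0.3,"yaw":0}]';  python3 -m creep '[{"tx":0,"ty":0,"tz":0,"yaw":0},{"tx":0,"ty":0,"tz":0,"yaw":0},{"tx":0,"ty":0,"tz":0,"yaw":0},{"tx":0,"ty":0,"tz":0,"yaw":0}]' 75
python3 -m creep '[{"tx":0,"ty":0,"tz":-30,"yaw":0},{"tx":0,"ty":0,"tz":-80,"yaw":0},{"tx":0,"ty":0,"tz":-120,"yaw":0},{"tx":0,"ty":0,"tz":-150,"yaw":0},{"tx":0,"ty":0,"tz":-150,"yaw":0},{"tx":0,"ty":0,"tz":-150,"yaw":0}]'
python3 - <<'E'
from h import *
c=cap("wrist","w12.png");crop(c,"w12c.png",200,90,380,300,2.8)
go(.437,-.1185,.19,.247)
for x in([*bp(.085),.01],[*bp(.085),.065]): print(proj(c,x))
print(R.from_rotvec(monitor.state()["tool_rot"]).as_matrix()[:,2])
E
```

```text
t: 30.72
position: [0.6105, 0.1225, 0.0422]
tool_rot: [2.286, 2.146, 0.017]
wrist_force: [-3.5, 0.1, 3.4]
opening: 0.428
t: 31.22
position: [0.6105, 0.1225, 0.0422]
tool_rot: [2.286, 2.146, 0.017]
wrist_force: [-0.2, 0.5, -0.2]
opening: 0.744
t: 31.98
position: [0.6084, 0.122, 0.1912]
tool_rot: [2.287, 2.146, 0.016]
wrist_force: [-0.2, 0.3, -0.4]
opening: 0.748
t32.02 pos [0.6083 0.122  0.1908] jaw -0.064 q1 0.16 q6 0.22 open 0.749 | tx -250.9 ty -155.7 tz -1.6 yaw -0.311 rows>= 5
[283.66583483 198.45028829]
[284.43559354 209.78681553]
[ 0.0103971   0.00251592 -0.99994278]
```

View pics/w12.png

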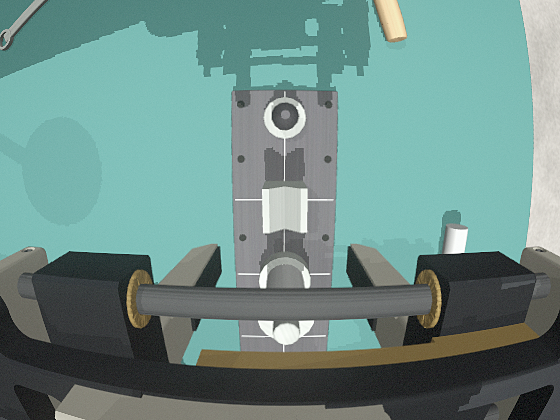

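```bash
python3 -m creep '[{"tx":-35,"ty":-22,"tz":-1.6,"yaw":-0.04},{"tx":-80,"ty":-50,"tz":-1.6,"yaw":-0.1},{"tx":-130,"ty":-80,"tz":-1.6,"yaw":-0.17},{"tx":-180,"ty":-112,"tz":-1.6,"yaw":-0.24},{"tx":-225,"ty":-140,"tz":-1.6,"yaw":-0.29},{"tx":-251,"ty":-156,"tz":-1.6,"yaw":-0.311},{"tx":-251,"ty":-156,"tz":-1.6,"yaw":-0.311},{"tx":-251,"ty":-156,"tz":-1.6,"yaw":-0.311}]'
python3 - <<'E'
from h import *
c=cap("wrist","w13.png");go(.437,-.1185,.015,.247); crop(c,"w13c.png",210,150,360,260,5)
print(proj(c,[.437,-.1185,.028]))
s=cap("scene"); crop(s,"s13.png",245,190,385,310,5)
E
```

```text
t: 33.02
position: [0.4368, -0.1183, 0.1894]
tool_rot: [1.927, 2.474, 0.013]
wrist_force: [0.1, 0.8, 0.1]
opening: 0.749
t33.08 pos [ 0.4369 -0.1181  0.1895] jaw 0.248 q1 -0.32 q6 -0.57 open 0.753 | tx -0.5 ty -1.8 tz 174.5 yaw 0.001 rows>= 3
[282.39095861 203.93456741]
```

View pics/w13c.png

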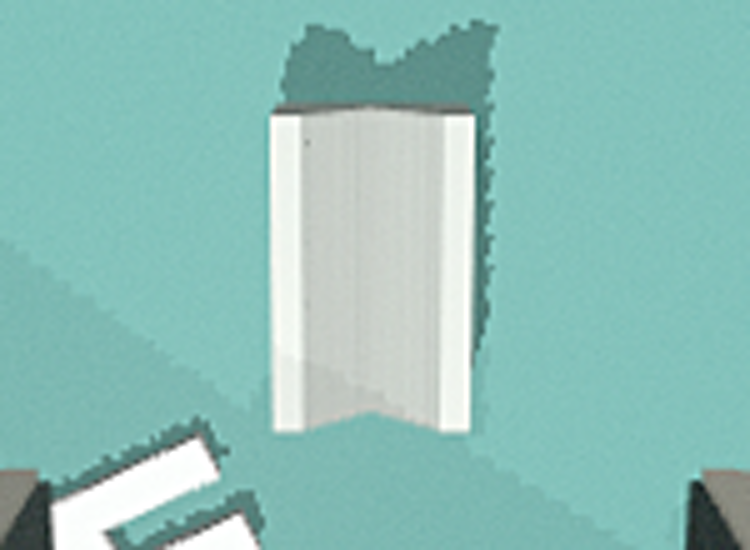

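View pics/s13.png

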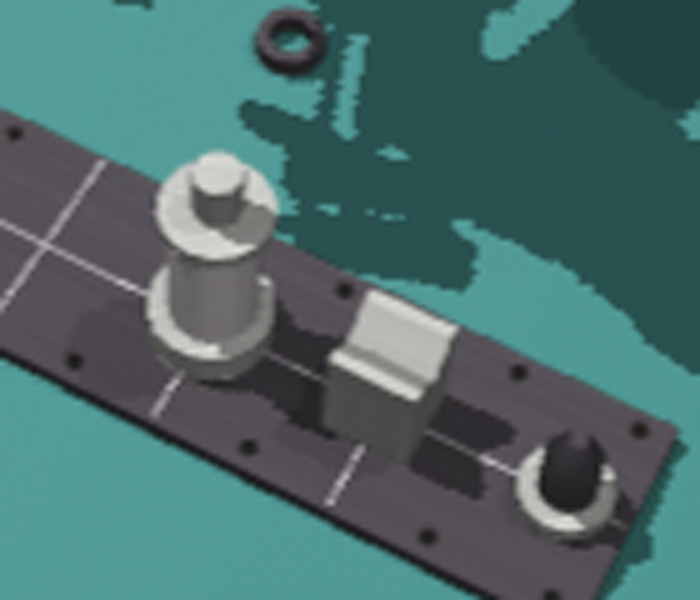

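```bash
python3 -m creep '[{"tx":-0.5,"ty":0,"tz":50,"yaw":0},{"tx":-0.5,"ty":0,"tz":110,"yaw":0},{"tx":-0.5,"ty":0,"tz":150,"yaw":0},{"tx":-0.5,"ty":0,"tz":170,"yaw":0},{"tx":-0.5,"ty":0,"tz":174,"yaw":0},{"tx":-0.5,"ty":0,"tz":174,"yaw":0}]' && python3 -m creep '[{"tx":0,"ty":0,"tz":0,"yaw":0},{"tx":0,"ty":0,"tz":0,"yaw":0},{"tx":0,"ty":0,"tz":0,"yaw":0},{"tx":0,"ty":0,"tz":0,"yaw":0},{"tx":0,"ty":0,"tz":0,"yaw":0},{"tx":0,"ty":0,"tz":0,"yaw":0}]' 30 45
python3 - <<'E'
from h import *
print(R.from_rotvec(monitor.state()["tool_rot"]).as_matrix()[:,2])
E
```

```text
t: 33.88
position: [0.4393, -0.1176, 0.016]
tool_rot: [1.925, 2.475, 0.013]
wrist_force: [0.4, -0.0, 0.4]
opening: 0.749
t: 34.62
position: [0.4393, -0.1177, 0.0164]
tool_rot: [1.925, 2.475, 0.013]
wrist_force: [-2.0, 0.5, 6.5]
opening: 0.425
[ 0.01000383  0.00275274 -0.99994617]
```

```bash
python3 -m creep '[{"tx":0,"ty":0,"tz":-30,"yaw":0},{"tx":0,"ty":0,"tz":-70,"yaw":0},{"tx":0,"ty":0,"tz":-100,"yaw":0},{"tx":0,"ty":0,"tz":-100,"yaw":0},{"tx":0,"ty":0,"tz":-100,"yaw":0}]'
python3 - <<'E'
from h import *
go(*bp(-.085),.115,BYAW)
E
```

```text
t: 35.25
position: [0.4378, -0.1178, 0.1147]
tool_rot: [1.926, 2.476, 0.012]
wrist_force: [-0.5, 0.7, -3.6]
opening: 0.428
t35.25 pos [ 0.4378 -0.1178  0.1147] jaw 0.249 q1 -0.32 q6 -0.57 open 0.428 | tx 30.0 ty 174.4 tz 1.3 yaw 0.314 rows>= 3
```

```bash
python3 -m creep '[{"tx":5,"ty":30,"tz":0,"yaw":0.06},{"tx":12,"ty":70,"tz":0.5,"yaw":0.14},{"tx":20,"ty":115,"tz":1,"yaw":0.22},{"tx":26,"ty":152,"tz":1.3,"yaw":0.29},{"tx":30,"ty":174,"tz":1.3,"yaw":0.314},{"tx":30,"ty":174,"tz":1.3,"yaw":0.314},{"tx":30,"ty":174,"tz":1.3,"yaw":0.314}]'
python3 - <<'E'
from h import *
go(*bp(-.085),.0263,BYAW)
c=cap("wrist","w14.png");crop(c,"w14c.png",180,60,400,300,2.45)
E
```

```text
t: 36.12
position: [0.5981, -0.046, 0.1135]
tool_rot: [2.291, 2.147, 0.011]
wrist_force: [-1.4, -1.1, -3.3]
opening: 0.432
t36.12 pos [ 0.5981 -0.046   0.1135] jaw -0.065 q1 -0.12 q6 -0.06 open 0.432 | tx -0.1 ty 0.8 tz 87.2 yaw 0.000 rows>= 2
```

View pics/w14c.png

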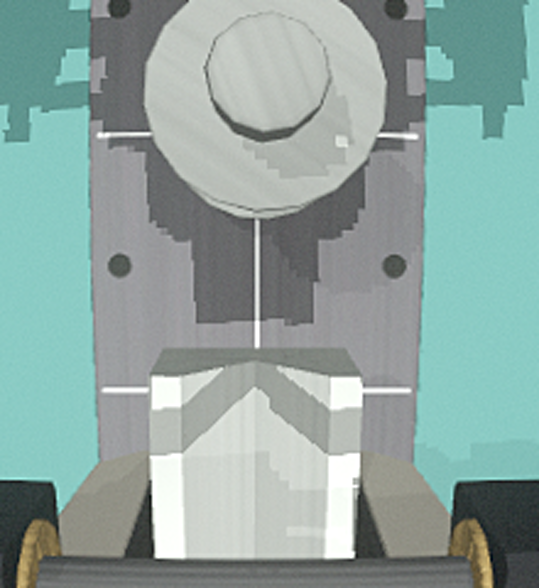

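```bash
python3 -m creep '[{"tx":0,"ty":0.6,"tz":35,"yaw":0},{"tx":0,"ty":0.6,"tz":65,"yaw":0},{"tx":0,"ty":0.6,"tz":79,"yaw":0},{"tx":0,"ty":0.6,"tz":83,"yaw":0},{"tx":0,"ty":0.6,"tz":83,"yaw":0},{"tx":0,"ty":0.6,"tz":83,"yaw":0}]'
python3 - <<'E'
from h import *
c=cap("wrist","w15.png");crop(c,"w15c.png",180,60,400,300,2.45); print(c["s"]["position"])
E
```

```text
t: 36.92
position: [0.5999, -0.046, 0.0321]
tool_rot: [2.29, 2.146, 0.013]
wrist_force: [-1.0, 0.7, -3.2]
opening: 0.425
[ 0.59989198 -0.04597941  0.03213705]
```

View pics/w15c.png

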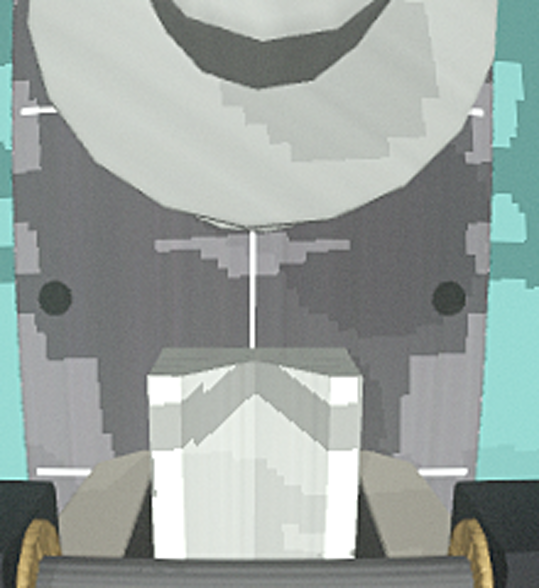

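```bash
python3 - <<'E'
from h import *
c=cap("wrist"); k=2.45;f=lambda u,v:(180+(u+.5)/k-.5,60+(v+.5)/k-.5); p=c["s"]["position"]; o=p[2]-.0162
print(p,o)
a=(onz(c,*f(160,349),o)+onz(c,*f(348,349),o))/2; print("bottom centre",a-[.0021,.032,0],onz(c,*f(348,349),o)-onz(c,*f(160,349),o))
a=(onz(c,*f(147,376),o+.028)+onz(c,*f(361,376),o+.028))/2; print("top centre",a-[.0021,.032,0])
l,q=onz(c,*f(38,471.5),.01),onz(c,*f(466,471.5),.01); print(l,q,"cross",(l+q)/2); print("line",onz(c,*f(253,300),.01),"mid",(onz(c,*f(25,112),.01)+onz(c,*f(480,113),.01))/2)
E
```

```text
[ 0.59985406 -0.04594735  0.03204406] 0.015844058548156084
bottom centre [ 0.59947057 -0.04737964  0.01584406] [ 0.04125372 -0.00274342  0.        ]
top centre [ 0.599256   -0.04695311  0.04384406]
[ 0.54756109 -0.04292306  0.01      ] [ 0.65086035 -0.04992656  0.01      ] cross [ 0.59921072 -0.04642481  0.01      ]
line [ 0.6020228  -0.00538611  0.01      ] mid [0.60483072 0.03804477 0.01      ]
```

```bash
python3 -m creep '[{"tx":0.7,"ty":0,"tz":2.5,"yaw":0},{"tx":0.7,"ty":0,"tz":4.5,"yaw":0},{"tx":0.7,"ty":0,"tz":5,"yaw":0},{"tx":0.7,"ty":0,"tz":5,"yaw":0}]'; python3 -m creep '[{"tx":0,"ty":0,"tz":0.5,"yaw":0},{"tx":0,"ty":0,"tz":0.5,"yaw":0}]'
```

```text
t: 37.52
position: [0.5998, -0.0452, 0.0268]
tool_rot: [2.29, 2.146, 0.013]
wrist_force: [-0.1, -0.9, -4.0]
opening: 0.425
t: 37.78
position: [0.5999, -0.0452, 0.0264]
tool_rot: [2.29, 2.146, 0.013]
wrist_force: [0.3, -0.1, -1.1]
opening: 0.428
```

```bash
python3 -m creep '[{"tx":0,"ty":0,"tz":0.4,"yaw":0},{"tx":0,"ty":0,"tz":0.4,"yaw":0}]'
```

```text
t: 38.02
position: [0.5999, -0.0452, 0.0264]
tool_rot: [2.29, 2.146, 0.013]
wrist_force: [-3.3, 1.3, 4.2]
opening: 0.425
```

Contact made. Release, lift, and step aside to inspect.

```bash
python3 -m creep '[{"tx":0,"ty":0,"tz":0,"yaw":0},{"tx":0,"ty":0,"tz":0,"yaw":0},{"tx":0,"ty":0,"tz":0,"yaw":0},{"tx":0,"ty":0,"tz":0,"yaw":0}]' 75
python3 -m creep '[{"tx":0,"ty":0,"tz":-30,"yaw":0},{"tx":0,"ty":0,"tz":-80,"yaw":0},{"tx":0,"ty":0,"tz":-130,"yaw":0},{"tx":0,"ty":0,"tz":-170,"yaw":0},{"tx":0,"ty":0,"tz":-170,"yaw":0},{"tx":0,"ty":0,"tz":-170,"yaw":0}]'
python3 - <<'E'
from h import *
c=cap("wrist","w16.png"); go(.42,-.35,.25)
E
```

```text
t: 38.52
position: [0.6, -0.0452, 0.0263]
tool_rot: [2.29, 2.146, 0.013]
wrist_force: [1.5, 0.1, 0.1]
opening: 0.741
t: 39.28
position: [0.5983, -0.0457, 0.1954]
tool_rot: [2.29, 2.146, 0.012]
wrist_force: [-0.9, -0.4, -1.0]
opening: 0.749
t39.33 pos [ 0.5981 -0.0457  0.1949] jaw -0.065 q1 -0.12 q6 -0.06 open 0.747 | tx -315.0 ty -157.7 tz -57.3 yaw 0.000 rows>= 6
```

```bash
python3 -m creep '[{"tx":-40,"ty":-20,"tz":-20,"yaw":0},{"tx":-95,"ty":-47,"tz":-40,"yaw":0},{"tx":-150,"ty":-75,"tz":-57,"yaw":0},{"tx":-205,"ty":-102,"tz":-57,"yaw":0},{"tx":-260,"ty":-130,"tz":-57,"yaw":0},{"tx":-300,"ty":-150,"tz":-57,"yaw":0},{"tx":-315,"ty":-158,"tz":-57,"yaw":0},{"tx":-315,"ty":-158,"tz":-57,"yaw":0}]'
python3 - <<'E'
from h import *
t=cap("top"); crop(t,"t17.png",165,130,335,200,4.7); s=cap("scene"); crop(s,"s17.png",190,185,390,320,4)
for n,c in(("t",t),("s",s)):
    for nm,a,z in(("mid",0,.01),("flange",0,.106),("vt",.085,.065),("vl",-.085,.038),("pin",.17,.06)): print(n,nm,np.round(proj(c,[*bp(a),z]),2))
    k,u0,v0=(4.7,165,130) if n=="t" else (4,190,185)
    im=cv2.resize(c["pixels"][v0:v0+(70 if n=="t" else 135),u0:u0+(170 if n=="t" else 200)],None,fx=k,fy=k,interpolation=cv2.INTER_CUBIC)
    def pt(P): q=proj(c,P); return tuple(int(round(x)) for x in ((q[0]-u0+.5)*k-.5,(q[1]-v0+.5)*k-.5))
    ex=np.array([np.cos(BYAW),np.sin(BYAW)]); ey=np.array([-np.sin(BYAW),np.cos(BYAW)])
    for a,hl,z in((.085,.02,.065),(-.085,.032,.038)):
        o=bp(a); P=[pt([*(o+sx*.02*ex+sy*hl*ey),z]) for sx,sy in((1,1),(1,-1),(-1,-1),(-1,1))]
        cv2.polylines(im,[np.array(P)],True,(0,0,255),1)
    for rad,z in((.025,.106),(.028,.03)):
        P=[pt([*(BAR+rad*np.array([np.cos(w),np.sin(w)])),z]) for w in np.linspace(0,2*np.pi,50)]
        cv2.polylines(im,[np.array(P)],True,(0,0,255),1)
    cv2.imwrite(f"pics/{n}17o.png",im)
E
```

```text
t: 40.33
position: [0.4193, -0.3502, 0.2487]
tool_rot: [2.294, 2.146, 0.011]
wrist_force: [0.7, 0.2, 0.9]
opening: 0.747
t mid [248.18 164.92]
t flange [246.25 154.99]
t vt [214.51 156.55]
t vl [279.58 164.99]
t pin [182.3  154.24]
s mid [286.38 254.16]
s flange [287.26 230.06]
s vt [322.94 257.89]
s vl [252.66 231.21]
s pin [360.24 276.93]
```

View pics/t17o.png

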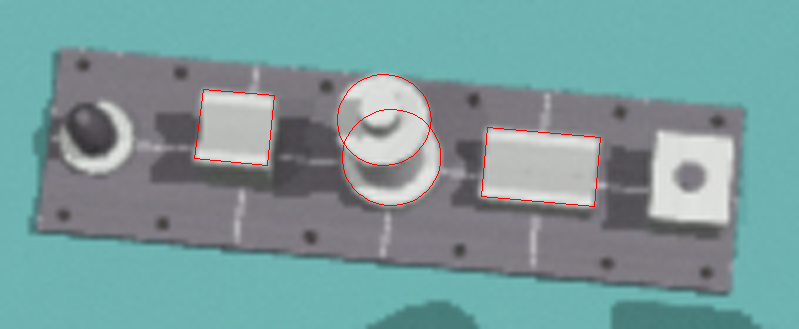

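View pics/s17o.png

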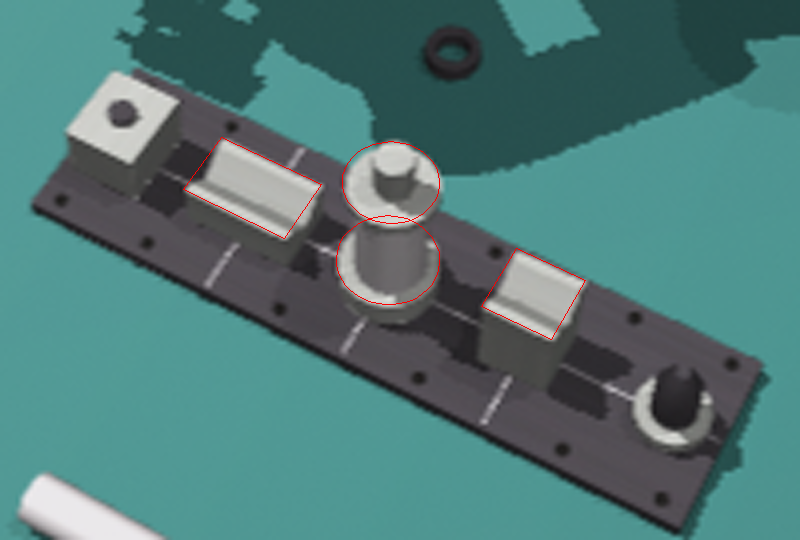

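View pics/s17.png

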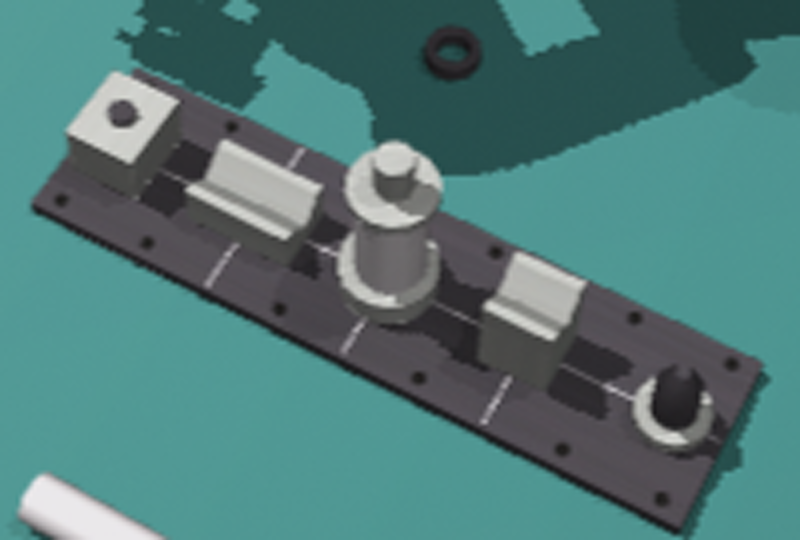

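View pics/w16.png

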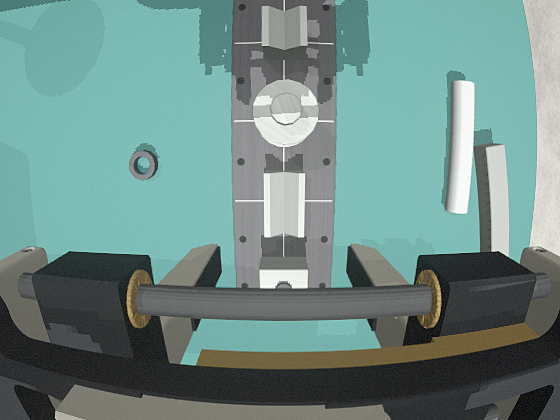

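The model outlines (red) for all four items match the pictures to about 1 mm in the top view. In the scene view they sit within its calibration offset. The flange lies flat on the rim, both V grooves run along the bar, and the arm is clear. Handing in.

```bash
python3 -m creep '[{"tx":0,"ty":0,"tz":0,"yaw":0},{"tx":0,"ty":0,"tz":0,"yaw":0},{"tx":0,"ty":0,"tz":0,"yaw":0}]'; python3 -c "
from h import *
print(r.job_done())"
```

```text
t: 40.8
position: [0.4204, -0.3488, 0.2492]
tool_rot: [2.29, 2.149, 0.012]
wrist_force: [-0.3, 0.3, -0.5]
opening: 0.749
the job is handed in; nothing more can be done
None
```

The jig bar is set up and handed in at about 41 s. The order was puck, shell, grey plug, tall V-block on the pin side, then long low V-block on the stop side. I left the pink and red look-alikes alone.

**Last checks:**
- **Top and scene pictures:** everything stands on its mark, the flange is flat on the rim, and both grooves point up along the bar. The arm was clear, and I saw no wrist force above about 7 N.
- **Shell and plug:** the shell stands about 1–2 mm from the bar's middle, towards the pin, and the plug follows it. I judged that small enough to leave.
- **Camera disagreement:** the cameras differed by 1–2 mm on where the bar lies. I placed the V-blocks by the scribed lines seen in the wrist camera.

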